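# Photographing the mantelpiece porcelain on the sliding stage

### The arm

A 7-joint arm with a two-finger parallel gripper is mounted at the origin on the work surface. World frame = base frame: x ahead of the robot, y to its left, z up, the work surface at z = 0. Lengths are in m, angles in rad, forces in N, time in s.
With the tool pointing down it reaches from about 0.4 to 0.85 m from the base axis. Payload 4.4 kg.
Tool frame: the origin (TCP) lies at the very end of the fingers, on their centre line; the grasp point (between the pads) lies 19 mm behind it; z points along the fingers, y is the line along which they close (so a half turn about z gives the same grasp; the last joint's range is limited). The gripper opens to 94 mm and grips with 3 to 60 N. Pads are 16 mm wide; open, the fingers measure 119 mm over their backs; the gripper's body (75 mm by 177 mm) begins 78 mm behind the grasp point.
Start: joints at [1.26, 0.628, 0.038, 1.517, -0.027, 0.996, -0.02], TCP at [0.158, -0.631, 0.205] pointing down, gripper open.
Joint ranges: [-3.06, 3.06], [-0.37, 2.12], [-1.25, 1.32], [0.18, 2.47], [-1.1, 4.24], [0.23, 1.98], [-2.94, 2.94]. Speed limits (rad/s): [2.57, 2.57, 3.14, 3.14, 3.14, 3.14, 3.14].

### API

Orientations are given as [roll, pitch, yaw] about the fixed x, y, z axes, in that order (R = Rz(yaw) Ry(pitch) Rx(roll)).
In Python, from workcell import arm gives the robot as it stands.
- The arm moves only by the tool step_arm, never from a script. Its argument "deltas" is a list of rows, each a list of 2 entries, a list of its own where there are three numbers: the shift along the tool's x, y, z in mm, then the turn, a rotation vector about the tool's x, y, z in degrees. A call has 1 to 10 rows; each row shifts and turns the commanded pose from where the row before left it, along the tool's axes as they then stand; what a row does not reach is not made up. A row lasts 1/8 s, in which the tool goes at most 62.5 mm and 10.7 degrees, less where a joint would pass 70% of its speed; a pose out of reach is approached as far as the arm can. A call is refused whole if a number of a shift passes 62.5 or a number of a turn 10.7, either way. A call with a gripper value outside its range is refused whole. "gripper" is the finger opening in mm, from 0 to 94, set as the call begins (left out, the last holds). The fingers move at their own pace and stop on an object; "grip_force" is the grip in N (left out, the last holds). Time passes only in rows, so rows that do not move let the fingers close. It gives the time, the measured TCP pose, the force, the opening and the grip force at its end, in the units of the state.
- arm.get_obs(): the state, without advancing time (a new reading comes with each control period).
- arm.read_camera(name): name is "scene" or "top"; returns the picture (384x512x3 uint8, blue, green, red); there is no depth.
- arm.camera_model(name): a dict with "fov_y" (degrees; the focal length in pixels is half the picture's height over the tangent of half this angle, whatever the lens; pixels are square), "cx", "cy" (the principal point, pixels), "rvec" (rotation vector, rad) and "tvec" (3), from world to camera coordinates, as OpenCV has them. Camera axes: x right, y down, z forward; pixel columns grow to the right and rows downward; lengths in m; the calibration is good to about 2 mm. A picture is of the moment at which its call begins. camera_model takes no time and is no camera call.
- arm.sign_off(): hands the job in; it is judged then, once.
Trained networks look in the newest picture that a camera, given by its name, has taken for a name from the list of things; names that differ only in an ending like _2 or _b are one class to them, and where a whole thing is asked for, a point or a joint stands for the part that bears it (a point fixed in the world has none). Each returns a list of dicts, best first, with "conf" (0 to 1); they miss things now and then, are a little off and sometimes report something else, mostly with a low value. They report only what shows in the picture. A call takes as long as a camera call. They do not tell look-alikes from the thing itself.
- arm.find_in(camera, name): "box" ([left, top, width, height] in pixels, round what is visible of it).
- arm.cut_out(camera, name): "mask" (384x512 bool, what is visible of it) and "box" ([left, top, width, height] in pixels, round what is visible of it).
- arm.pinpoint(camera, name): "point" ([row, column] in pixels: a listed point, or the origin of a listed thing).
The state is a dict: "clock": time; "qpos": joint angles; "joint_velocities": joint speeds; "tau": joint torques, N m; "tool_pos": TCP position; "tcp_rot": TCP orientation; "wrist_force": force on the tool from outside, world axes, zero at the start; "ft_torque": the same for the moment, N m; "width": finger opening in m; "grip_force": force on a finger pad.
Only numpy, scipy, OpenCV 4.12 (cv2) and the standard library are available. Lean on these libraries where they do the work, as an engineer would, in place of code of your own. Each camera call takes 0.05 s, during which the arm holds its last target. There are 200 camera calls.

### The job

Get the white porcelain ornaments photographed: stand each one that is there upright on a ring mark of its own on the sliding tray, stand the lamp's dimmer lever upright, and draw the stage's lock fully out. Then slide the tray so that one ornament after another, from the shortest to the tallest, is centred right under the fixed pointer and rests still there for about a second and a half. Finally slide the cross slide fully back towards the robot, push the lock fully in, and leave the lever upright and the ornaments standing on marks; leave the candlestick and the glass vase alone.

Things in the scene. Friction and masses are not known exactly. Their poses are not given: they have to be found in the camera images.
- tealight: White porcelain ornament, loose, round about its own z axis (up): the shortest, a plain squat drum 32 mm tall, 41 mm across all the way up. Origin at the centre of its underside. Best pinched with the finger pads about 20 to 25 mm above its foot. May be absent (None).
- globe: White porcelain ornament, loose, round about its own z axis (up): the second shortest, a round-bellied little vase 42 mm tall, 42 mm across at 18 mm above its foot, foot 32 mm across, neck 18 mm. Origin at the centre of its underside. Best pinched with the finger pads about 20 to 25 mm above its foot. May be absent (None).
- jar: White porcelain ornament, loose, round about its own z axis (up): the third in height, 52 mm tall: a straight cylinder 40 mm across up to 32 mm, then a shoulder and a narrow 20 mm neck. Origin at the centre of its underside. Best pinched with the finger pads about 20 to 25 mm above its foot. May be absent (None).
- taper: White porcelain ornament, loose, round about its own z axis (up): the tallest, 62 mm: 40 mm across at the foot, 38 mm across at 26 mm up, tapering to an 18 mm neck with a small flared lip. Origin at the centre of its underside. Best pinched with the finger pads about 20 to 25 mm above its foot. May be absent (None).
- stage: Fixed aluminium frame of the photo stage, 460 (x) x 150 (y) x 12 mm, at a varying place and yaw. +x: the way the cross slide goes in under the pointer; +y: the way the tray slides and the lock is drawn out. Origin: on the table below the tray's centre when both slides read 0. The pointer's arm is 178 mm up, on a post at x = +325 mm that bears a small camera.
- cross (a joint): Cross slide that carries the tray towards the pointer along the stage's x: m, 0 = fully back at its near stop (towards the robot), 0.21 = fully in. About 2 N of friction; stays where left. While the lock is in, it cannot go beyond about 0.03.
- tray (a joint): The tray's own sideways slide on the cross slide along the stage's y: m, -0.052 to 0.052, 0 = middle. About 2 N of friction; stays where left.
- tray_handle (a point): Upright brass post on the tray's near edge, 16 mm thick, from 36 to 96 mm above the table: pinch it from above to move the tray in x and y at once. This point: on its axis, 78 mm up, 120 mm before the tray's centre; axes as the stage's. The wooden tray is 190 (x) x 200 (y) mm, its floor 36 mm above the table, with a rim 4 mm higher than the floor.
- pointer_tip (a point): Tip of the fixed brass aiming pointer that hangs down over the tray's path, 116 mm above the table (80 mm above the tray floor).
- mark0 (a point): Centre of a ring mark with a cross (flat, 48 mm across) on the tray floor, 36 mm above the table: far row, left (+y). 30 mm beyond and 40 mm to the left of the tray's centre. Moves with the tray; axes parallel to the stage's.
- mark1 (a point): The same mark in the far row, right (-y): 30 mm beyond and 40 mm to the right of the tray's centre.
- mark2 (a point): The same mark in the near row, middle: 30 mm before the tray's centre.
- lock (a joint): Transport lock of the stage: m, 0 = bolt pushed fully in (locked), 0.04 = bolt drawn fully out to its stop along the stage's +y (free). About 1.5 N of friction; stays where left.
- lock_grip (a point): The lock's upright black grip, 14 mm (x) by 14 mm (y), rising from 13 to 75 mm above the table, on the left (+y) of the stage: this point is on its centre line, 60 mm above the table; axes parallel to the stage's. Moves with the lock.
- dimmer_base: Black block of the lamp dimmer, 70 x 50 x 25 mm, fixed on the table left of the stage; origin at the centre of its underside. The lever turns about its y axis on a hinge 22 mm above the origin.
- dimmer (a joint): Dimmer lever angle in rad: 0 = leaning 0.7 rad from upright towards the block's -x (lamp off), 0.7 = standing upright (half light), 1.4 = leaning 0.7 rad towards +x (full). Stays where left.
- dimmer_tip (a point): Centre of the brass ball (26 mm across) on the lever's end, 90 mm from the hinge; pinch it from above along the block's y, or push it.
- candlestick: Brass candlestick, loose bystander, 129 mm tall, foot 90 mm across; origin at the centre of its underside. Not to be disturbed.
- vase: Clear glass bottle vase with a green sprig, loose bystander, 72 mm across, 120 mm tall (sprig to about 230 mm); origin at the centre of its underside. Not to be disturbed.
There are look-alikes about, which are no part of the job. What is shaped like the globe but blue or green is not meant.

How it is judged:
On the way, in this order (a step that is already met when the one before it is completed fails the run):
1. every ornament stands on a mark of its own on the tray, the lock is drawn fully out and the dimmer lever stands upright (in any order) ((horizontal distance between tealight and mark0 below 0.01 m or horizontal distance between tealight and mark1 below 0.01 m or horizontal distance between tealight and mark2 below 0.01 m) and z of tealight in the frame of mark0 between -0.005 and 0.005 m and angle between each of tealight, globe, jar, taper's own z axis and vertical below 0.15 rad and linear speed of each of tealight, globe, jar, taper below 0.02 m/s and (horizontal distance between globe and mark0 below 0.01 m or horizontal distance between globe and mark1 below 0.01 m or horizontal distance between globe and mark2 below 0.01 m) and z of globe in the frame of mark0 between -0.005 and 0.005 m and (horizontal distance between jar and mark0 below 0.01 m or horizontal distance between jar and mark1 below 0.01 m or horizontal distance between jar and mark2 below 0.01 m) and z of jar in the frame of mark0 between -0.005 and 0.005 m and (horizontal distance between taper and mark0 below 0.01 m or horizontal distance between taper and mark1 below 0.01 m or horizontal distance between taper and mark2 below 0.01 m) and z of taper in the frame of mark0 between -0.005 and 0.005 m and value of joint lock above 0.036 m and value of joint dimmer between 0.55 and 0.85 rad), for 0.2 s.
2. the tealight rests upright on the tray centred under the pointer (within 7 mm) for a second (horizontal distance between tealight and pointer_tip below 0.007 m and angle between tealight's own z axis and vertical below 0.15 rad and linear speed of tealight below 0.01 m/s and height (world z) of tealight above 0.03 m), for 1 s.
3. the globe rests upright on the tray centred under the pointer (within 7 mm) for a second (horizontal distance between globe and pointer_tip below 0.007 m and angle between globe's own z axis and vertical below 0.15 rad and linear speed of globe below 0.01 m/s and height (world z) of globe above 0.03 m), for 1 s.
4. the jar rests upright on the tray centred under the pointer (within 7 mm) for a second (horizontal distance between jar and pointer_tip below 0.007 m and angle between jar's own z axis and vertical below 0.15 rad and linear speed of jar below 0.01 m/s and height (world z) of jar above 0.03 m), for 1 s.
5. the taper rests upright on the tray centred under the pointer (within 7 mm) for a second (horizontal distance between taper and pointer_tip below 0.007 m and angle between taper's own z axis and vertical below 0.15 rad and linear speed of taper below 0.01 m/s and height (world z) of taper above 0.03 m), for 1 s.
At the end, for the whole second after the job is handed in: every ornament stands upright and still within 10 mm of a mark on the tray; cross slide within 6 mm of its near stop; lock pushed in within 4 mm; dimmer lever within 0.15 rad of upright ((horizontal distance between tealight and mark0 below 0.01 m or horizontal distance between tealight and mark1 below 0.01 m or horizontal distance between tealight and mark2 below 0.01 m) and z of tealight in the frame of mark0 between -0.005 and 0.005 m and angle between each of tealight, globe, jar, taper's own z axis and vertical below 0.15 rad and linear speed of each of tealight, globe, jar, taper below 0.02 m/s and (horizontal distance between globe and mark0 below 0.01 m or horizontal distance between globe and mark1 below 0.01 m or horizontal distance between globe and mark2 below 0.01 m) and z of globe in the frame of mark0 between -0.005 and 0.005 m and (horizontal distance between jar and mark0 below 0.01 m or horizontal distance between jar and mark1 below 0.01 m or horizontal distance between jar and mark2 below 0.01 m) and z of jar in the frame of mark0 between -0.005 and 0.005 m and (horizontal distance between taper and mark0 below 0.01 m or horizontal distance between taper and mark1 below 0.01 m or horizontal distance between taper and mark2 below 0.01 m) and z of taper in the frame of mark0 between -0.005 and 0.005 m and value of joint cross below 0.006 m and value of joint lock below 0.004 m and value of joint dimmer between 0.55 and 0.85 rad); the robot touches nothing.
It fails at once if the candlestick or the glass vase is knocked over or shifted by more than 3 cm (distance of any of candlestick, vase from where it was at the start of the episode above 0.03 m).
Of tealight, globe, jar, taper only 2 to 3 are there at a start; the rules pass over those that are not, and their reading is None.
At some moment in a run one of tealight, globe, jar, taper may be knocked a few centimetres aside while the robot is not near it.
It also fails if it takes over 210 s, if anything falls off the work surface, if the arm or the gripper's body presses on something with over 40 N, if the wrist force passes 120 N, or if a joint passes its speed limit or range.

## Working session

There is one attempt and no reset: what is moved stays moved. The work goes in short steps, Python scripts to look and compute and a tool call to move; the robot and the scene stay as the last step left them, time stands still between calls to the robot, and variables do not carry over. Pictures are saved under pics/ and viewed, at most 14 in all, crops included, and the job is handed in when it is done.

Besides the shell and the picture viewer there is one more tool, called after ">>>" as name(argument=value, ...), one argument or row to a line, values as JSON. step_arm: Moves the arm, as the interface text tells. Its arguments: {"type":"object","properties":{"deltas":{"type":"array"},"gripper":{"type":"number"},"grip_force":{"type":"number"}},"required":["deltas"]}

```bash
ls; mkdir -p pics; cat > h.py <<'E'
import numpy as np, cv2
from workcell import arm
def cam(n):
    m=arm.camera_model(n); f=192/np.tan(np.radians(m["fov_y"])/2)
    K=np.array([[f,0,m["cx"]],[0,f,m["cy"]],[0,0,1]]); R=cv2.Rodrigues(np.array(m["rvec"],float))[0]
    return K,R,np.array(m["tvec"],float).ravel()
def ray(n,rc,z):
    "pixel (row,col) -> world at height z"
    K,R,t=cam(n); d=R.T@np.linalg.solve(K,[rc[1],rc[0],1]); c=-R.T@t
    return c+d*(z-c[2])/d[2]
def proj(n,p):
    K,R,t=cam(n); q=K@(R@np.asarray(p,float)+t); return q[1]/q[2],q[0]/q[2]
E
python3 - <<'E'
from h import *
print(arm.get_obs())
for c in("scene","top"):
    m=arm.camera_model(c);print(m);K,R,t=cam(c);print(-R.T@t)
    im=arm.read_camera(c);cv2.imwrite(f"pics/{c}0.png",cv2.resize(im,(800,600),interpolation=cv2.INTER_CUBIC)); cv2.imwrite(f"{c}0raw.png",im)
    for n in ["tealight","globe","jar","taper","stage","tray_handle","pointer_tip","mark0","mark1","mark2","lock_grip","dimmer_base","dimmer_tip","candlestick","vase"]:
        print(c,n,[(np.round(d["point"]).tolist(),round(d["conf"],2)) for d in arm.pinpoint(c,n)][:5])
E
```

```text
pics
{'clock': 0.0, 'qpos': array([ 1.26017593,  0.62930702,  0.03844641,  1.51834643, -0.02696103,
        0.99629672, -0.01999824]), 'joint_velocities': array([-1.27091755e-03,  8.38302513e-05,  4.00837930e-04,  7.22822575e-04,
       -1.86060384e-04, -6.69794939e-04, -4.07631892e-04]), 'tau': array([-4.68801863e-04, -5.49736261e+01,  1.14339598e+00, -1.86633146e+01,
       -5.22525085e-02,  2.35398696e-02,  1.41365435e-04]), 'tool_pos': array([ 0.1574032 , -0.62997781,  0.20458646]), 'tcp_rot': array([-3.13975402e+00,  5.70800917e-05,  2.44840301e-01]), 'wrist_force': array([-0.19065831, -0.59610398, -0.72586021]), 'ft_torque': array([-0.03842858,  0.01058356,  0.02851059]), 'grip_force': 0.0, 'width': 0.0938625856269606}
{'fov_y': 46.75553656465924, 'cx': 251.9622361673417, 'cy': 188.83791284344173, 'rvec': array([ 1.99185864,  1.10739659, -0.5681069 ]), 'tvec': array([-0.27660357, -0.20094895,  1.70340092])}
[ 1.41328419 -0.5275944   0.86182172]
scene tealight [([248.0, 168.0], 0.66)]
scene globe [([211.0, 183.0], 0.66), ([258.0, 143.0], 0.61), ([240.0, 124.0], 0.56), ([211.0, 1
[... 968 characters left out ...]
obe [([242.0, 309.0], 0.71), ([222.0, 326.0], 0.53), ([250.0, 334.0], 0.5), ([192.0, 351.0], 0.47), ([224.0, 303.0], 0.42)]
top jar [([218.0, 355.0], 0.7)]
top taper []
top stage [([175.0, 248.0], 0.76)]
top tray_handle [([210.0, 242.0], 0.81)]
top pointer_tip [([120.0, 253.0], 0.95)]
top mark0 [([164.0, 259.0], 0.9), ([161.0, 233.0], 0.6), ([182.0, 245.0], 0.57)]
top mark1 [([164.0, 259.0], 0.9), ([161.0, 233.0], 0.6), ([182.0, 245.0], 0.57)]
top mark2 [([164.0, 259.0], 0.9), ([161.0, 233.0], 0.6), ([182.0, 245.0], 0.57)]
top lock_grip [([159.0, 198.0], 0.48)]
top dimmer_base [([210.0, 134.0], 0.7)]
top dimmer_tip [([221.0, 121.0], 0.66)]
top candlestick []
top vase [([159.0, 375.0], 0.86)]
```

View pics/scene0.png

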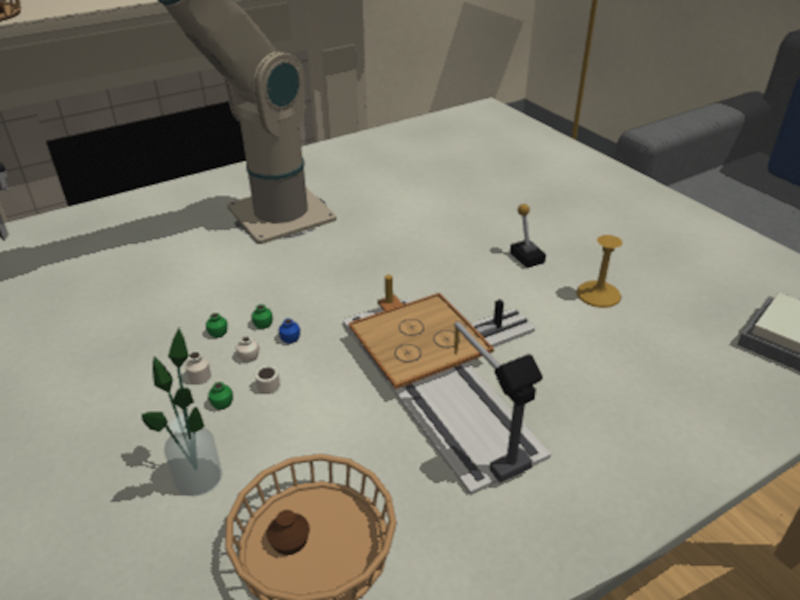

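View pics/top0.png

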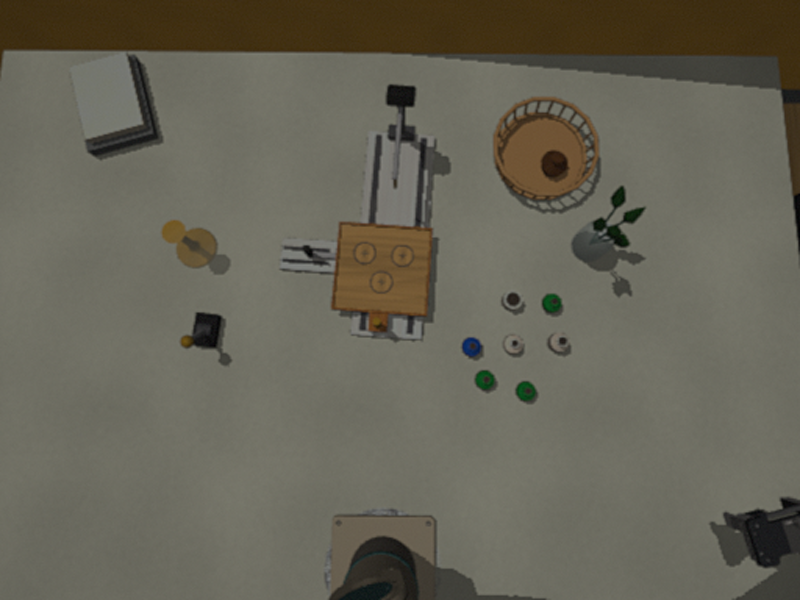

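```bash
python3 - <<'E'
from h import *
a=cv2.imread("scene0raw.png")[180:290,90:220]; b=cv2.imread("top0raw.png")[175:265,285:375]
a=cv2.resize(a,(520,440),interpolation=cv2.INTER_CUBIC)
cv2.imwrite("pics/crop1.png",a); cv2.imwrite("pics/crop1b.png",cv2.resize(b,(540,540),interpolation=cv2.INTER_CUBIC))
E
```

```text
(no output)
```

View pics/crop1.png

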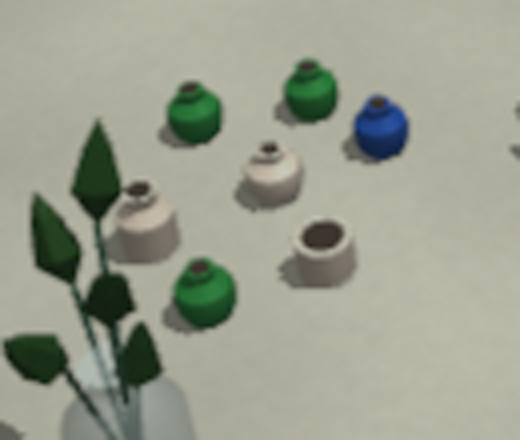

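View pics/crop1b.png

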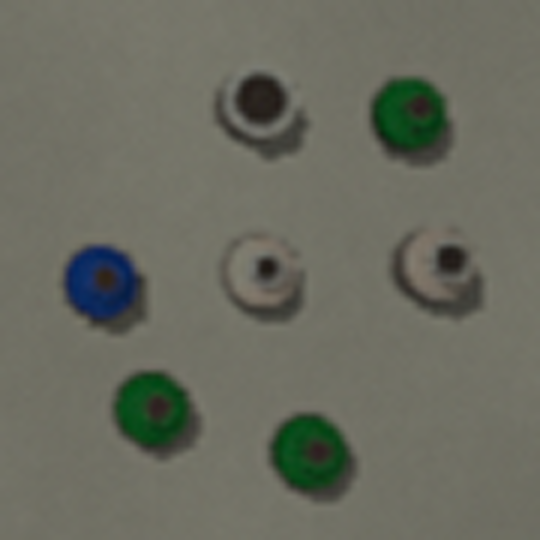

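The scene holds eight vase-like things. Pixels are (col, row) in the 512x384 top view:

- **White:** tealight at (328,192), globe at (329,219) and jar at (358,219).
- **Look-alikes:** blue globe at (302,222); green globes at (353,194), (310,243) and (337,250). The brown pot in the basket is at (354,105).

There is no taper. The crops confirm the three white ones: an open drum, a round belly, and a straight cylinder with a neck.

```bash
cat >> h.py <<'E'
from scipy.optimize import least_squares
def near(c,n,rc,r=12):
    L=[d["point"] for d in arm.pinpoint(c,n) if np.hypot(*(np.array(d["point"])-rc))<r]
    return min(L,key=lambda p:np.hypot(*(np.array(p)-rc))) if L else None
def tri(pts):
    "pts {cam:(row,col)} -> world"
    f=lambda X: np.concatenate([np.array(proj(c,X))-p for c,p in pts.items()])
    s=least_squares(f,[.5,0,.03]); return s.x,np.abs(s.fun).max()
E
python3 - <<'E'
from h import *
for c in("scene","top"): arm.read_camera(c)
G={"tealight":((248,168),(196,328)),"globe":((223,157),(222,328)),"jar":((239,128),(218,355)),
"tray_handle":((182,246),(210,242)),"pointer_tip":((226,288),(120,253)),"lock_grip":((194,317),(159,198)),"dimmer_base":((166,334),(210,134)),"dimmer_tip":((133,335),(221,121)),"candlestick":((190,384),(159,125)),"vase":((306,124),(159,375)),"stage":((222,262),(175,248))}
Z={"tray_handle":.078,"pointer_tip":.116,"lock_grip":.06,"dimmer_tip":.1}
for n,(s,t) in G.items():
    P={c:p for c,g in(("scene",s),("top",t)) if (p:=near(c,n,g)) is not None}
    print(n,{c:np.round(ray(c,p,Z.get(n,0)),4)[:2].tolist() for c,p in P.items()}, np.round(tri(P)[0],4) if len(P)==2 else "")
for c in("scene","top"): print("marks",c,[np.round(ray(c,d["point"],.036),4)[:2].tolist() for d in arm.pinpoint(c,"mark0")])
for c in("scene","top"):
  for n in("dimmer_base",):
    d=arm.cut_out(c,n)[0]; print(n,c,cv2.minAreaRect(np.argwhere(d["mask"])[:,::-1].astype(np.int32)),d["box"])
E
```

```text
tealight {'scene': [0.5451, -0.2593], 'top': [0.5388, -0.2678]} [ 0.5414 -0.2624 -0.0016]
globe {'scene': [0.453, -0.2627], 'top': [0.4517, -0.2548]} [ 0.4506 -0.2591 -0.0035]
jar {'scene': [0.4464, -0.3606], 'top': [0.455, -0.3564]} [ 0.4533 -0.3591  0.0045]
tray_handle {'scene': [0.4815, 0.0154], 'top': [0.4751, 0.0094]} [0.4773 0.0133 0.0756]
pointer_tip {'scene': [0.7647, -0.0277], 'top': [0.7589, -0.023]} [ 0.7604 -0.0237  0.1108]
lock_grip {'scene': [0.6431, 0.1595], 'top': [0.6475, 0.1679]} [0.6446 0.1634 0.0606]
dimmer_base {'scene': [0.4779, 0.3624], 'top': [0.468, 0.3848]} [ 0.4656  0.3832 -0.0123]
dimmer_tip {'scene': [0.4275, 0.4019], 'top': [0.4345, 0.3811]} [0.4372 0.3834 0.1079]
candlestick {'scene': [0.6633, 0.4162], 'top': [0.6562, 0.4238]} [ 0.6572  0.4254 -0.0071]
vase {'scene': [0.6762, -0.4445], 'top': [0.6629, -0.4372]} [ 0.6657 -0.4427 -0.0127]
stage {'scene': [0.5883, 0.0034]} 
marks scene [[0.6321, 0.05], [0.5777, 0.0143], [0.6335, -0.0348]]
marks top [[0.6405, 0.0411], [0.5639, 0.0173], [0.6395, -0.0457]]
dimmer_base scene ((333.39495849609375, 150.82420349121094), (39.87965774536133, 20.323583602905273), 72.12130737304688) [324.6, 130.7, 25.6, 40.4]
dimmer_base top ((128.5, 211.0), (22.0, 25.0), 90.0) [115.7, 201.7, 27.3, 22.2]
```

```bash
cat >> h.py <<'E'
PROF={"tealight":[(0,20.5),(32,20.5)],"globe":[(0,16),(9,20),(18,21),(27,19),(36,10),(42,9)],"jar":[(0,20),(32,20),(40,11),(52,10)]}
def sil(c,n,x,y,z0=0.):
    a=np.linspace(0,2*np.pi,40); pts=[]
    for z,r in PROF[n]:
        for t in a: pts.append(proj(c,(x+r/1e3*np.cos(t),y+r/1e3*np.sin(t),z0+z/1e3))[::-1])
    m=np.zeros((384*8,512*8),np.uint8); h=cv2.convexHull((np.array(pts,np.float32)*8+3.5).round().astype(np.int32))
    M=cv2.moments(h); return np.array([(M["m01"]/M["m00"]-3.5)/8,(M["m10"]/M["m00"]-3.5)/8]),M["m00"]/64
def locate(c,n,guess,z0=0.):
    g=np.array(guess,float)
    L=[d for d in arm.cut_out(c,n)]
    s0,A=sil(c,n,*g,z0); best=None
    for d in L:
        m=np.argwhere(d["mask"])
        if len(m) and (np.hypot(*(m.mean(0)-s0))<(best[0] if best else 15)): best=(np.hypot(*(m.mean(0)-s0)),m)
    if best is None: return None
    f=lambda q: sil(c,n,*q,z0)[0]-best[1].mean(0)
    q=least_squares(f,g,diff_step=.02).x
    return q,len(best[1]),A
E
python3 - <<'E'
from h import *
ims={c:arm.read_camera(c) for c in("scene","top")}
for n,g in {"tealight":(.5414,-.2624),"globe":(.451,-.259),"jar":(.453,-.359)}.items():
    for c in ims: print(n,c,locate(c,n,g))
# tray by wood colour in top
for c in ims:
    hsv=cv2.cvtColor(ims[c],cv2.COLOR_BGR2HSV)
    m=((hsv[...,0]>5)&(hsv[...,0]<20)&(hsv[...,1]>90)&(hsv[...,2]>70)).astype(np.uint8)
    n,l,st,ce=cv2.connectedComponentsWithStats(m)
    p=(188,243) if c=="top" else (222,250)
    k=l[p[0]-12:p[0]+3,p[1]-5:p[1]+5].max(); mm=cv2.morphologyEx((l==k).astype(np.uint8),cv2.MORPH_OPEN,np.ones((15,15)) if c=="top" else np.ones((9,9)))
    h=cv2.convexHull(np.argwhere(mm)[:,::-1].astype(np.int32)); q=h
    for e in np.linspace(1,12,40):
        q=cv2.approxPolyDP(h,e,True)
        if len(q)<=4: break
    W=np.array([ray(c,(v,u),.04)[:2] for u,v in q[:,0]]); print(c,q[:,0].tolist(),W.round(4).tolist(),W.mean(0))
    print([np.linalg.norm(W[i]-W[i-1]).round(4) for i in range(len(W))],[np.degrees(np.arctan2(*(W[i]-W[i-1])[::-1])).round(2) for i in range(len(W))])
E
```

```text
tealight scene (array([ 0.54043838, -0.26857319]), 254, 253.6484375)
tealight top (array([ 0.54112438, -0.267736  ]), 121, 147.078125)Traceback (most recent call last):
  File "<stdin>", line 4, in <module>
  File "h.py", line 37, in locate
    q=least_squares(f,g,diff_step=.02).x
      ~~~~~~~~~~~~~^^^^^^^^^^^^^^^^^^^
    return func(*args, **kwargs)
    result = trf(vector_fun.fun, vector_fun.jac, x0, f0, J0, lb, ub, ftol, xtol,
                 gtol, max_nfev, x_scale, loss_function, tr_solver,
                 tr_options.copy(), verbose, callback=callback_wrapped)
    return trf_no_bounds(
        fun, jac, x0, f0, J0, ftol, xtol, gtol, max_nfev, x_scale,
        loss_function, tr_solver, tr_options, verbose, callback=callback)
    J = jac(x)
    self._update_jac()
    ~~~~~~~~~~~~~~~~^^
    self.J = self.jac_wrapped(xp_copy(self.x), f0=self.f)
             ~~~~~~~~~~~~~~~~^^^^^^^^^^^^^^^^^^^^^^^^^^^^
    J, dct = approx_derivative(
             ~~~~~~~~~~~~~~~~~^
        self.fun,
        ^^^^^^^^^
    ...<2 lines>...
        **self.finite_diff_options,
        ^^^^^^^^^^^^^^^^^
[... 584 characters left out ...]
~~~~~~^^^
    return self.f(x, *self.args, **self.kwargs)
           ~~~~~~^^^^^^^^^^^^^^^^^^^^^^^^^^^^^^
  File "h.py", line 36, in <lambda>
    f=lambda q: sil(c,n,*q,z0)[0]-best[1].mean(0)
                ~~~^^^^^^^^^^^
  File "h.py", line 25, in sil
    for t in a: pts.append(proj(c,(x+r/1e3*np.cos(t),y+r/1e3*np.sin(t),z0+z/1e3))[::-1])
                           ~~~~^^^^^^^^^^^^^^^^^^^^^^^^^^^^^^^^^^^^^^^^^^^^^^^^^^
  File "h.py", line 12, in proj
    K,R,t=cam(n); q=K@(R@np.asarray(p,float)+t); return q[1]/q[2],q[0]/q[2]
          ~~~^^^
  File "h.py", line 4, in cam
    m=arm.camera_model(n); f=192/np.tan(np.radians(m["fov_y"])/2)
ValueError: time passes only in moves, steps and waits
```

```bash
python3 - <<'E'
from h import *
b=cv2.imread("top0raw.png")[40:240,100:300]
cv2.imwrite("pics/crop2.png",cv2.resize(b,(600,600),interpolation=cv2.INTER_CUBIC))
E
```

```text
(no output)
```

View pics/crop2.png

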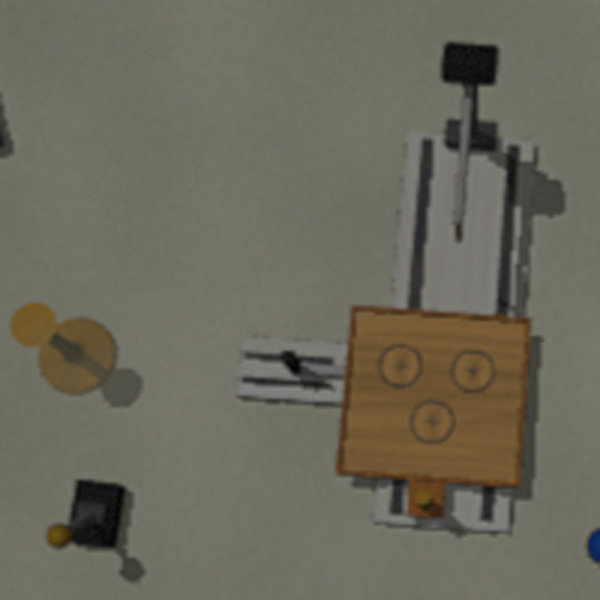

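```bash
sed -i 's/^def cam(n):/import functools\n@functools.lru_cache(None)\ndef cam(n):/' h.py
python3 - <<'E'
from h import *
ims={c:arm.read_camera(c) for c in("scene","top")}
for n,g in {"globe":(.451,-.259),"jar":(.453,-.359)}.items():
    for c in ims: print(n,c,locate(c,n,g))
for c in ims:
    hsv=cv2.cvtColor(ims[c],cv2.COLOR_BGR2HSV)
    m=((hsv[...,0]>5)&(hsv[...,0]<20)&(hsv[...,1]>90)&(hsv[...,2]>50)).astype(np.uint8)
    m=cv2.morphologyEx(cv2.morphologyEx(m,cv2.MORPH_CLOSE,np.ones((5,5))),cv2.MORPH_OPEN,np.ones((15,15)) if c=="top" else np.ones((9,9)))
    n,l,st,ce=cv2.connectedComponentsWithStats(m)
    p=(175,245) if c=="top" else (218,262)
    mm=l==l[p]
    h=cv2.convexHull(np.argwhere(mm)[:,::-1].astype(np.int32)); q=h
    for e in np.linspace(1,12,40):
        q=cv2.approxPolyDP(h,e,True)
        if len(q)<=4: break
    W=np.array([ray(c,(v,u),.04)[:2] for u,v in q[:,0]]); print(c,q[:,0].tolist(),W.round(4).tolist(),W.mean(0))
    print([np.linalg.norm(W[i]-W[i-1]).round(4) for i in range(len(W))],[np.degrees(np.arctan2(*(W[i]-W[i-1])[::-1])).round(2) for i in range(len(W))])
# hand-read points from the top crop: (x,y)/3 + offset
P={"tip":((459,240),.116),"m0":((401,366),.036),"m1":((473,371),.036),"m2":((432,421),.036),"handle":((423,498),.096),"lockgrip":((289,358),.075),"ball":((60,535),.108)}
for k,((x,y),z) in P.items(): print(k,ray("top",(40+(y-1)/3,100+(x-1)/3),z).round(4))
for n in("dimmer_base","dimmer_tip","pointer_tip","lock_grip","tray_handle"):
  print(n,[[np.round(d["point"],1).tolist() for d in arm.pinpoint(c,n)[:2]] for c in ims])
E
```

```text
globe scene (array([ 0.44612335, -0.26900991]), 208, 191.2890625)
globe top (array([ 0.44944855, -0.26720015]), 127, 130.5859375)
jar scene (array([ 0.45055328, -0.36174283]), 255, 268.5546875)
jar top (array([ 0.45426628, -0.3618599 ]), 150, 150.0)
scene [[309, 224], [252, 246], [227, 205], [283, 190]] [[0.7017, 0.0809], [0.6911, -0.098], [0.5064, -0.071], [0.5346, 0.1089]] [0.60844765 0.00519271]
[np.float64(0.1694), np.float64(0.1792), np.float64(0.1867), np.float64(0.1821)] [np.float64(-9.53), np.float64(-93.38), np.float64(171.66), np.float64(81.09)]
top [[275, 146], [273, 201], [213, 197], [217, 143]] [[0.6922, -0.0918], [0.5078, -0.0855], [0.5192, 0.1093], [0.7009, 0.1013]] [0.60500224 0.00831163]
[np.float64(0.1933), np.float64(0.1845), np.float64(0.1951), np.float64(0.1819)] [np.float64(-92.57), np.float64(178.03), np.float64(86.66), np.float64(-2.52)]
tip [ 0.7554 -0.0179  0.116 ]
m0 [0.6385 0.0459 0.036 ]
m1 [ 0.6335 -0.0336  0.036 ]
m2 [0.577  0.0107 0.036 ]
handle [0.4849 0.0164 0.096 ]
lockgrip [0.6367 0.1631 0.075 ]
ball [0.4426 0.3819 0.108 ]
dimmer_base [[[166.1, 334.4]], [[210.5, 135.6], [194.3, 324.9]]]
dimmer_tip [[[246.5, 173.1], [134.9, 332.8]], [[183.1, 242.5], [218.6, 122.1]]]
pointer_tip [[[228.6, 291.7], [133.8, 334.4]], [[118.2, 254.9]]]
lock_grip [[[193.6, 317.1], [247.1, 170.6]], [[156.6, 196.8]]]
tray_handle [[[183.6, 246.5], [214.1, 285.3]], [[209.5, 242.8]]]
```

```bash
cat >> h.py <<'E'
from scipy.spatial.transform import Rotation as Ro
def go(x,y,z,yaw=None):
    o=arm.get_obs(); R=Ro.from_euler("xyz",o["tcp_rot"])
    if yaw is not None:
        T=Ro.from_euler("xyz",[np.pi,0,np.radians(yaw)]); print("turn(deg, tool)",np.degrees((R.inv()*T).as_rotvec()).round(2)); R=T
    print("pos",o["tool_pos"].round(4),"shift mm",(R.inv().apply(np.array([x,y,z])-o["tool_pos"])*1e3).round(1),"t",round(o["clock"],2),"F",o["wrist_force"].round(1))
E
python3 -c "
from h import *
go(.4525,-.3618,.12,-3.3)"
```

```text
turn(deg, tool) [ 0.   -0.   17.32]
pos [ 0.1576 -0.6306  0.2055] shift mm [ 279.  -285.4   85.5] t 4.05 F [-0.1  0.2 -0.1]
```

>>> step_arm(
  deltas=[
    [[0,0,0],[0,0,8.66]],
    [[0,0,0],[0,0,8.66]],
    [[20,-20,0],[0,0,0]],
    [[40,-40,0],[0,0,0]],
    [[50,-50,0],[0,0,0]],
    [[55,-57,20],[0,0,0]],
    [[54,-57,25],[0,0,0]],
    [[40,-40,25],[0,0,0]],
    [[20,-21,15],[0,0,0]],
    [[0,0,0],[0,0,0]],
  ],
  gripper=64,
  grip_force=10,
)

```text
clock: 5.3
tool_pos: [0.4206, -0.3902, 0.1301]
tcp_rot: [-3.139, 0.001, -0.052]
wrist_force: [-0.7, -0.3, 0.8]
width: 0.0642
grip_force: 0.0
```

```bash
python3 -c "
from h import *
im=arm.read_camera('top');cv2.imwrite('pics/t2.png',cv2.resize(im[150:290,250:420],(680,560),interpolation=cv2.INTER_CUBIC));cv2.imwrite('t2raw.png',im)
go(.4525,-.3618,.005,-3.3)"
```

```text
turn(deg, tool) [-0.01  0.04  0.12]
pos [ 0.4191 -0.3928  0.131 ] shift mm [ 31.6 -32.9 126. ] t 5.35 F [-0.4 -1.9 -0.1]
```

>>> step_arm(
  deltas=[
    [[16,-16,10],[0,0,0]],
    [[16,-17,25],[0,0,0]],
    [[0,0,30],[0,0,0]],
    [[0,0,25],[0,0,0]],
    [[0,0,20],[0,0,0]],
    [[0,0,12],[0,0,0]],
    [[0,0,4],[0,0,0]],
    [[0,0,0],[0,0,0]],
  ],
)

```text
clock: 6.35
tool_pos: [0.4527, -0.3629, 0.0057]
tcp_rot: [3.141, -0.001, -0.058]
wrist_force: [0.5, 0.1, 0.5]
width: 0.0639
grip_force: 0.0
```

```bash
python3 -c "
from h import *
im=arm.read_camera('scene');cv2.imwrite('pics/s3.png',cv2.resize(im[170:290,80:220],(700,600),interpolation=cv2.INTER_CUBIC))
go(.4525,-.3618,.004,-3.3)"
```

```text
turn(deg, tool) [ 0.05 -0.06 -0.02]
pos [ 0.453  -0.3628  0.0059] shift mm [-0.5 -1.   1.9] t 6.4 F [-0.3  0.2 -0.3]
```

View pics/s3.png

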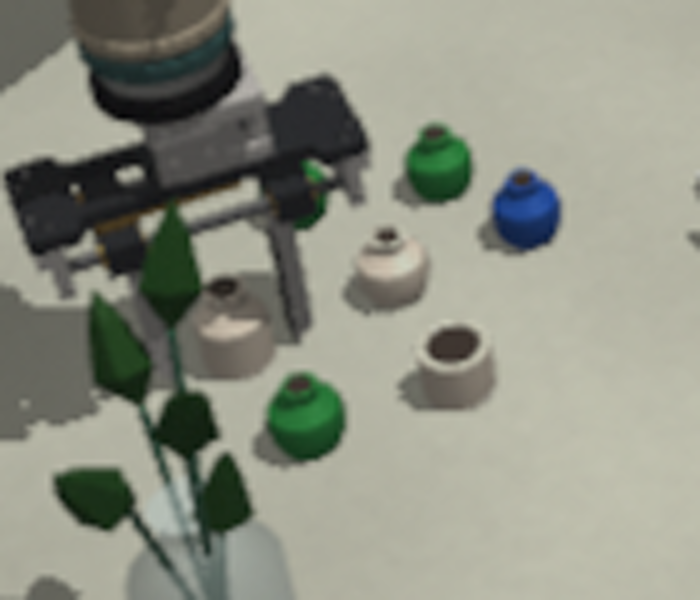

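The fingers straddle the white jar at crop (232,335), i.e. scene pixel about (126,237). The tealight and globe are clear of the gripper. I'm closing on the jar.

>>> step_arm(
  deltas=[
    [[0,0,1],[0,0,0]],
    [[0,0,0],[0,0,0]],
    [[0,0,0],[0,0,0]],
    [[0,0,0],[0,0,0]],
    [[0,0,-5],[0,0,0]],
    [[0,0,-20],[0,0,0]],
    [[0,0,-35],[0,0,0]],
    [[0,0,-40],[0,0,0]],
    [[0,0,-20],[0,0,0]],
    [[0,0,0],[0,0,0]],
  ],
  gripper=30,
  grip_force=12,
)

```text
clock: 7.65
tool_pos: [0.4536, -0.3629, 0.1258]
tcp_rot: [3.14, -0.003, -0.058]
wrist_force: [-0.3, -0.0, -0.2]
width: 0.0398
grip_force: 12.0
```

```bash
python3 -c "
from h import *
go(.634,-.034,.125,-3.3)"
```

```text
turn(deg, tool) [ 0.11 -0.17  0.  ]
pos [ 0.4536 -0.3629  0.1258] shift mm [ 161.2 -338.7    0.8] t 7.65 F [-0.3 -0.  -0.2]
```

>>> step_arm(
  deltas=[
    [[8,-17,0],[0,0,0]],
    [[17,-36,0],[0,0,0]],
    [[20,-42,0],[0,0,0]],
    [[20,-42,0],[0,0,0]],
    [[20,-42,0],[0,0,0]],
    [[20,-42,0],[0,0,0]],
    [[20,-42,0],[0,0,0]],
    [[20,-42,0],[0,0,0]],
    [[11,-24,0],[0,0,0]],
    [[5,-10,0],[0,0,0]],
  ],
)

```text
clock: 8.9
tool_pos: [0.6324, -0.029, 0.1224]
tcp_rot: [-3.14, 0.003, -0.053]
wrist_force: [-1.0, -0.1, -0.1]
width: 0.0401
grip_force: 12.0
```

```bash
python3 -c "
from h import *
go(.6344,-.0333,.0425,-3.3)"
```

```text
turn(deg, tool) [-0.08  0.17  0.25]
pos [ 0.6324 -0.029   0.1224] shift mm [ 2.3  4.2 79.9] t 8.9 F [-1.  -0.1 -0.1]
```

>>> step_arm(
  deltas=[
    [[1,3,15],[0,0,0]],
    [[0,0,25],[0,0,0]],
    [[0,0,20],[0,0,0]],
    [[0,0,12],[0,0,0]],
    [[0,0,4],[0,0,0]],
    [[0,0,0],[0,0,0]],
    [[0,0,0],[0,0,0]],
  ],
)

```text
clock: 9.78
tool_pos: [0.6343, -0.0362, 0.0489]
tcp_rot: [3.142, -0.001, -0.058]
wrist_force: [0.6, -0.2, -0.7]
width: 0.0399
grip_force: 12.0
```

```bash
python3 -c "
from h import *
go(.6344,-.0333,.0415,-3.3)"
```

```text
turn(deg, tool) [ 0.   -0.08 -0.  ]
pos [ 0.6343 -0.0362  0.0489] shift mm [-0.1 -2.9  7.4] t 9.78 F [ 0.6 -0.2 -0.7]
```

>>> step_arm(
  deltas=[
    [[0,-3,3],[0,0,0]],
    [[0,0,2.5],[0,0,0]],
    [[0,0,1.5],[0,0,0]],
    [[0,0,0],[0,0,0]],
    [[0,0,0],[0,0,0]],
  ],
)

```text
clock: 10.4
tool_pos: [0.634, -0.0331, 0.0412]
tcp_rot: [3.142, -0.0, -0.058]
wrist_force: [0.3, -0.0, -0.5]
width: 0.0396
grip_force: 12.0
```

>>> step_arm(
  deltas=[
    [[0,0,0],[0,0,0]],
    [[0,0,0],[0,0,0]],
    [[0,0,0],[0,0,0]],
    [[0,0,-5],[0,0,0]],
    [[0,0,-15],[0,0,0]],
    [[0,0,-30],[0,0,0]],
    [[0,0,-30],[0,0,0]],
    [[0,0,-10],[0,0,0]],
  ],
  gripper=56,
)

```text
clock: 11.4
tool_pos: [0.6355, -0.0332, 0.1342]
tcp_rot: [-3.141, -0.005, -0.058]
wrist_force: [1.1, 0.3, -0.2]
width: 0.056
grip_force: 0.0
```

```bash
python3 -c "
from h import *
go(.448,-.268,.12,-3.3)"
```

```text
turn(deg, tool) [-0.01 -0.26  0.  ]
pos [ 0.6355 -0.0332  0.1342] shift mm [-173.7  245.2   14.2] t 11.4 F [ 1.1  0.3 -0.2]
```

>>> step_arm(
  deltas=[
    [[-11,15,0],[0,0,0]],
    [[-24,34,0],[0,0,0]],
    [[-26,37,0],[0,0,0]],
    [[-26,37,0],[0,0,0]],
    [[-26,37,0],[0,0,0]],
    [[-26,37,0],[0,0,0]],
    [[-22,30,5],[0,0,0]],
    [[-11,16,10],[0,0,0]],
    [[-2,2,0],[0,0,0]],
    [[0,0,0],[0,0,0]],
  ],
  gripper=64,
)

```text
clock: 12.65
tool_pos: [0.4457, -0.2671, 0.1159]
tcp_rot: [-3.141, 0.001, -0.058]
wrist_force: [-0.2, -0.5, 1.1]
width: 0.0643
grip_force: 0.0
```

```bash
python3 -c "
from h import *
im={c:arm.read_camera(c) for c in('scene','top')}
for c in im: print(c,'globe',locate(c,'globe',(.448,-.268)),'teal',locate(c,'tealight',(.541,-.268)),'jar',locate(c,'jar',(.634,-.033),.036))
cv2.imwrite('pics/t4.png',cv2.resize(im['top'][120:260,200:370],(680,560),interpolation=cv2.INTER_CUBIC))
go(.448,-.268,.004,-3.3)"
```

```text
scene globe (array([ 0.44485577, -0.26692299]), 182, 191.5078125) teal (array([ 0.53941005, -0.26715771]), 234, 255.390625) jar (array([ 0.63190621, -0.03472932]), 261, 262.6640625)
top globe None teal (array([ 0.54173179, -0.26665747]), 104, 147.0625) jar None
turn(deg, tool) [ 0.   -0.02  0.05]
pos [ 0.4465 -0.2672  0.1163] shift mm [  1.5   0.7 112.3] t 13.05 F [-0.4 -0.7  0.5]
```

View pics/t4.png

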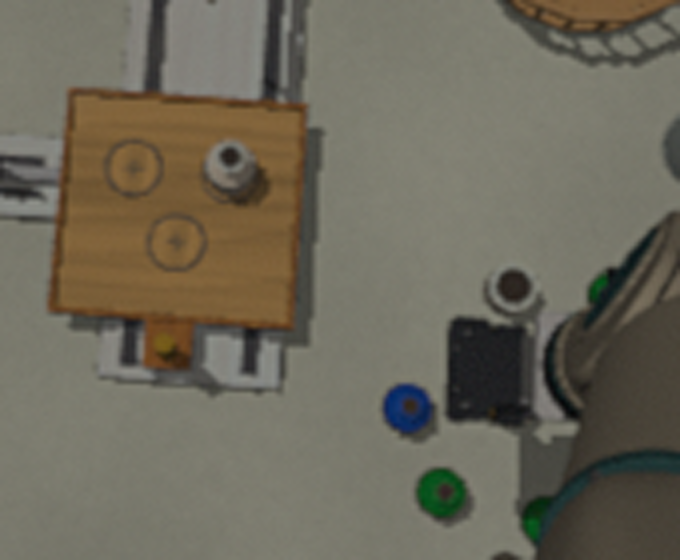

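The jar stands on mark1 at crop (230,170). The two free marks are at (133,168) and (176,242). The tealight is undisturbed at (513,287). Next I go down on the globe.

>>> step_arm(
  deltas=[
    [[0,1,15],[0,0,0]],
    [[0,0,30],[0,0,0]],
    [[0,0,30],[0,0,0]],
    [[0,0,20],[0,0,0]],
    [[0,0,12],[0,0,0]],
    [[0,0,5],[0,0,0]],
    [[0,0,0],[0,0,0]],
  ],
)

```text
clock: 13.92
tool_pos: [0.4461, -0.2686, 0.0042]
tcp_rot: [-3.142, -0.0, -0.058]
wrist_force: [0.1, -0.3, 0.8]
width: 0.064
grip_force: 0.0
```

>>> step_arm(
  deltas=[
    [[0,0,0],[0,0,0]],
    [[0,0,0],[0,0,0]],
    [[0,0,0],[0,0,0]],
    [[0,0,0],[0,0,0]],
    [[0,0,-5],[0,0,0]],
    [[0,0,-20],[0,0,0]],
    [[0,0,-35],[0,0,0]],
    [[0,0,-40],[0,0,0]],
    [[0,0,-20],[0,0,0]],
    [[0,0,0],[0,0,0]],
  ],
  gripper=30,
)

```text
clock: 15.18
tool_pos: [0.4469, -0.2692, 0.1256]
tcp_rot: [3.14, -0.003, -0.058]
wrist_force: [-0.1, 0.1, -1.0]
width: 0.0407
grip_force: 12.0
```

```bash
python3 -c "
from h import *
go(.6383,.0465,.13,-3.3)"
```

```text
turn(deg, tool) [ 0.09 -0.17 -0.  ]
pos [ 0.4469 -0.2692  0.1256] shift mm [ 172.9 -326.2   -4.4] t 15.18 F [-0.1  0.1 -1. ]
```

>>> step_arm(
  deltas=[
    [[9,-17,-2],[0,0,0]],
    [[19,-36,-2],[0,0,0]],
    [[21,-39,0],[0,0,0]],
    [[21,-39,0],[0,0,0]],
    [[21,-39,0],[0,0,0]],
    [[21,-39,0],[0,0,0]],
    [[21,-39,0],[0,0,0]],
    [[21,-39,0],[0,0,0]],
    [[13,-25,0],[0,0,0]],
    [[6,-14,0],[0,0,0]],
  ],
)

```text
clock: 16.42
tool_pos: [0.6371, 0.0487, 0.1264]
tcp_rot: [3.142, 0.002, -0.056]
wrist_force: [0.4, 0.4, -0.6]
width: 0.0409
grip_force: 12.0
```

>>> step_arm(
  deltas=[
    [[0,0,15],[0,0,0]],
    [[0,0,25],[0,0,0]],
    [[0,0,20],[0,0,0]],
    [[0,0,12],[0,0,0]],
    [[0,0,4],[0,0,0]],
    [[0,0,0],[0,0,0]],
    [[0,0,0],[0,0,0]],
  ],
)

```text
clock: 17.3
tool_pos: [0.6381, 0.0468, 0.053]
tcp_rot: [-3.141, -0.001, -0.058]
wrist_force: [-0.3, 0.1, -0.6]
width: 0.0414
grip_force: 12.0
```

```bash
python3 -c "
from h import *
go(.638,.0465,.0405,-3.3)"
```

```text
turn(deg, tool) [-0.01 -0.08 -0.  ]
pos [0.6381 0.0468 0.053 ] shift mm [-0.1  0.3 12.5] t 17.3 F [-0.3  0.1 -0.6]
```

>>> step_arm(
  deltas=[
    [[0,0,5],[0,0,0]],
    [[0,0,4],[0,0,0]],
    [[0,0,3],[0,0,0]],
    [[0,0,0.3],[0,0,0]],
    [[0,0,0],[0,0,0]],
    [[0,0,0],[0,0,0]],
  ],
)

```text
clock: 18.05
tool_pos: [0.6381, 0.047, 0.0406]
tcp_rot: [-3.141, -0.001, -0.057]
wrist_force: [-1.0, 0.2, 5.4]
width: 0.041
grip_force: 12.0
```

>>> step_arm(
  deltas=[
    [[0,0,0],[0,0,0]],
    [[0,0,0],[0,0,0]],
    [[0,0,0],[0,0,0]],
    [[0,0,-5],[0,0,0]],
    [[0,0,-15],[0,0,0]],
    [[0,0,-30],[0,0,0]],
    [[0,0,-30],[0,0,0]],
    [[0,0,-12],[0,0,0]],
  ],
  gripper=56,
)

```text
clock: 19.05
tool_pos: [0.639, 0.0469, 0.1348]
tcp_rot: [-3.141, -0.004, -0.058]
wrist_force: [0.4, 0.0, -0.3]
width: 0.056
grip_force: 0.0
```

```bash
python3 -c "
from h import *
im={c:arm.read_camera(c) for c in('scene','top')}
for c in im: print(c,'teal',locate(c,'tealight',(.541,-.268)))
go(.5405,-.2675,.12,-3.3)"
```

```text
scene teal (array([ 0.54048641, -0.2673658 ]), 234, 255.390625)
top teal (array([ 0.54103446, -0.2666584 ]), 116, 147.0625)
turn(deg, tool) [-0.    0.05  0.01]
pos [0.637  0.047  0.1315] shift mm [-78.3 319.6  11.5] t 19.25 F [ 0.3  0.8 -0.1]
```

>>> step_arm(
  deltas=[
    [[-4,16,0],[0,0,0]],
    [[-9,36,0],[0,0,0]],
    [[-10,40,0],[0,0,0]],
    [[-10,41,0],[0,0,0]],
    [[-10,41,0],[0,0,0]],
    [[-10,41,0],[0,0,0]],
    [[-10,41,0],[0,0,0]],
    [[-8,34,0],[0,0,0]],
    [[-5,20,5],[0,0,0]],
    [[-2.3,9.6,10],[0,0,0]],
  ],
  gripper=64,
)

```text
clock: 20.5
tool_pos: [0.5402, -0.2688, 0.1161]
tcp_rot: [-3.142, 0.0, -0.059]
wrist_force: [-0.4, 0.0, -0.8]
width: 0.0636
grip_force: 0.0
```

>>> step_arm(
  deltas=[
    [[0,0,15],[0,0,0]],
    [[0,0,25],[0,0,0]],
    [[0,0,25],[0,0,0]],
    [[0,0,20],[0,0,0]],
    [[0,0,12],[0,0,0]],
    [[0,0,0],[0,0,0]],
    [[0,0,0],[0,0,0]],
  ],
)

```text
clock: 21.38
tool_pos: [0.5416, -0.2674, 0.0204]
tcp_rot: [3.141, -0.001, -0.057]
wrist_force: [-0.1, 0.3, -0.3]
width: 0.0639
grip_force: 0.0
```

```bash
python3 -c "
from h import *
go(.5405,-.2675,.004,-3.3)"
```

```text
turn(deg, tool) [ 0.01 -0.06  0.04]
pos [ 0.5416 -0.2674  0.0204] shift mm [-1.1  0.1 16.4] t 21.38 F [-0.1  0.3 -0.3]
```

>>> step_arm(
  deltas=[
    [[-1,0,8],[0,0,0]],
    [[0,0,6],[0,0,0]],
    [[0,0,2],[0,0,0]],
    [[0,0,0],[0,0,0]],
  ],
)

```text
clock: 21.88
tool_pos: [0.5399, -0.2676, 0.0037]
tcp_rot: [-3.141, 0.0, -0.058]
wrist_force: [1.1, -0.2, -0.5]
width: 0.0639
grip_force: 0.0
```

>>> step_arm(
  deltas=[
    [[0,0,0],[0,0,0]],
    [[0,0,0],[0,0,0]],
    [[0,0,0],[0,0,0]],
    [[0,0,0],[0,0,0]],
    [[0,0,-5],[0,0,0]],
    [[0,0,-20],[0,0,0]],
    [[0,0,-35],[0,0,0]],
    [[0,0,-40],[0,0,0]],
    [[0,0,-20],[0,0,0]],
    [[0,0,0],[0,0,0]],
  ],
  gripper=30,
)

```text
clock: 23.12
tool_pos: [0.5414, -0.2683, 0.1268]
tcp_rot: [3.14, -0.005, -0.058]
wrist_force: [-0.4, -0.6, -0.6]
width: 0.0406
grip_force: 12.0
```

```bash
python3 -c "
from h import *
go(.576,.010,.125,-3.3)"
```

```text
turn(deg, tool) [ 0.1  -0.27 -0.  ]
pos [ 0.5414 -0.2683  0.1268] shift mm [  18.5 -279.9    1.8] t 23.12 F [-0.4 -0.6 -0.6]
```

>>> step_arm(
  deltas=[
    [[1,-16,0],[0,0,0]],
    [[2,-34,0],[0,0,0]],
    [[2.5,-37,0],[0,0,0]],
    [[2.5,-37,0],[0,0,0]],
    [[2.5,-37,0],[0,0,0]],
    [[2.5,-37,0],[0,0,0]],
    [[2.5,-37,0],[0,0,0]],
    [[2,-28,0],[0,0,0]],
    [[1,-14,0],[0,0,0]],
    [[0,-3,0],[0,0,0]],
  ],
)

```text
clock: 24.38
tool_pos: [0.5739, 0.0119, 0.1232]
tcp_rot: [3.142, 0.001, -0.056]
wrist_force: [-0.4, -0.2, -1.0]
width: 0.0402
grip_force: 12.0
```

>>> step_arm(
  deltas=[
    [[0,0,15],[0,0,0]],
    [[0,0,25],[0,0,0]],
    [[0,0,18],[0,0,0]],
    [[0,0,12],[0,0,0]],
    [[0,0,4],[0,0,0]],
    [[0,0,0],[0,0,0]],
    [[0,0,0],[0,0,0]],
  ],
)

```text
clock: 25.25
tool_pos: [0.5751, 0.0109, 0.0505]
tcp_rot: [-3.141, -0.001, -0.058]
wrist_force: [-0.0, 0.7, 0.1]
width: 0.0411
grip_force: 12.0
```

```bash
python3 -c "
from h import *
go(.576,.010,.0403,-3.3)"
```

```text
turn(deg, tool) [-0.01 -0.08  0.01]
pos [0.5751 0.0109 0.0505] shift mm [ 0.9  0.8 10.2] t 25.25 F [-0.   0.7  0.1]
```

>>> step_arm(
  deltas=[
    [[1,1,4],[0,0,0]],
    [[0,0,4],[0,0,0]],
    [[0,0,1.8],[0,0,0]],
    [[0,0,0.3],[0,0,0]],
    [[0,0,0],[0,0,0]],
    [[0,0,0],[0,0,0]],
  ],
)

```text
clock: 26.0
tool_pos: [0.5754, 0.0098, 0.04]
tcp_rot: [-3.142, 0.0, -0.058]
wrist_force: [-1.3, -0.7, 3.7]
width: 0.0404
grip_force: 12.0
```

>>> step_arm(
  deltas=[
    [[0,0,0],[0,0,0]],
    [[0,0,0],[0,0,0]],
    [[0,0,0],[0,0,0]],
    [[0,0,-5],[0,0,0]],
    [[0,0,-15],[0,0,0]],
    [[0,0,-30],[0,0,0]],
    [[0,0,-30],[0,0,0]],
    [[0,0,-12],[0,0,0]],
  ],
  gripper=56,
)

```text
clock: 27.0
tool_pos: [0.5768, 0.0098, 0.1344]
tcp_rot: [-3.141, -0.004, -0.058]
wrist_force: [-1.5, 0.1, 0.6]
width: 0.056
grip_force: 0.0
```

```bash
python3 -c "
from h import *
for k in range(2):
  im={c:arm.read_camera(c) for c in('scene','top')}
  S=near('scene','lock_grip',(194,317));T=near('top','lock_grip',(157,197)); print(S,T,ray('scene',S,.06),ray('top',T,.06))
print(locate('scene','lock_grip',(0,0)) if 0 else '')
go(.642,.163,.16,-3.3)"
```

```text
[196.7, 317.9] [158.4, 196.0] [0.63726352 0.16085536 0.06      ] [0.64247728 0.16576768 0.06      ]
[194.6, 317.8] [158.8, 197.3] [0.62920636 0.1668314  0.06      ] [0.64117735 0.16149347 0.06      ]

turn(deg, tool) [0.02 0.12 0.  ]
pos [0.5748 0.0098 0.1308] shift mm [  58.3 -156.8  -29.2] t 27.4 F [ 0.4  0.5 -0. ]
```

>>> step_arm(
  deltas=[
    [[5,-10,0],[0,0,0]],
    [[10,-25,-5],[0,0,0]],
    [[11,-35,-5],[0,0,0]],
    [[11,-35,0],[0,0,0]],
    [[11,-30,0],[0,0,0]],
    [[7,-15,0],[0,0,0]],
    [[2,-8,15],[0,0,0]],
    [[0,0,20],[0,0,0]],
    [[0,0,5],[0,0,0]],
    [[0,0,0],[0,0,0]],
  ],
  gripper=60,
)

```text
clock: 28.65
tool_pos: [0.6411, 0.1632, 0.1013]
tcp_rot: [3.141, 0.001, -0.059]
wrist_force: [-1.0, -0.1, -0.4]
width: 0.0599
grip_force: 0.0
```

```bash
python3 -c "
from h import *
im={c:arm.read_camera(c) for c in('scene','top')}
cv2.imwrite('pics/s5.png',np.hstack([cv2.resize(im['scene'][140:240,230:350],(480,400),interpolation=cv2.INTER_CUBIC),cv2.resize(im['top'][120:220,190:270],(320,400),interpolation=cv2.INTER_CUBIC)]))
go(.640,.164,.036,-3.3)
for c in im: print(c,'tl',locate(c,'tealight',(.576,.01),.036),'gl',locate(c,'globe',(.638,.046),.036),'jar',locate(c,'jar',(.634,-.033),.036))
for c in im:print([ray(c,d['point'],.116) for d in arm.pinpoint(c,'pointer_tip')[:1]])
"
```

```text
turn(deg, tool) [-0.   -0.05 -0.05]
pos [0.6419 0.1637 0.1023] shift mm [-1.9 -0.2 66.3] t 28.75 F [ 0.8 -0.3 -0.2]
scene tl (array([0.57142861, 0.01315035]), 138, 221.7890625) gl (array([0.63586861, 0.04439758]), 157, 195.0625) jar (array([ 0.63235392, -0.03317925]), 254, 262.6640625)
top tl (array([0.57759268, 0.00877621]), 145, 147.5703125) gl None jar None
[array([ 0.75971907, -0.02806972,  0.116     ])]
[array([ 0.75763175, -0.02647301,  0.116     ])]
```

View pics/s5.png

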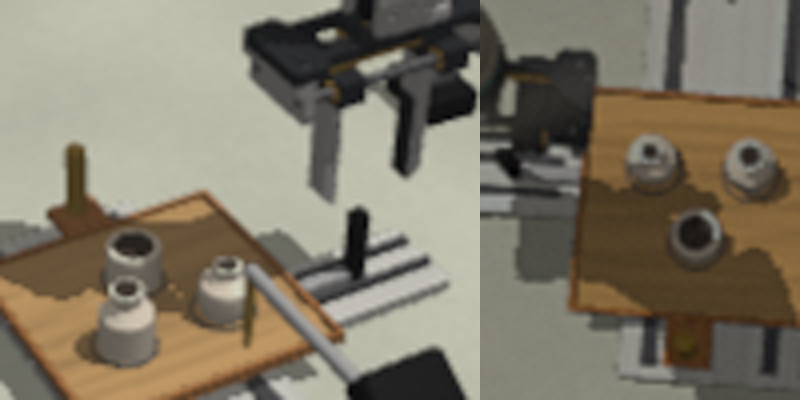

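All three stand on the tray: tealight (133,260), globe (222,290) and jar (127,335) in the crop. The open fingers are above the black lock grip at (357,215). I go down, pinch it and draw the lock.

>>> step_arm(
  deltas=[
    [[-1,0,12],[0,0,0]],
    [[0,0,20],[0,0,0]],
    [[0,0,20],[0,0,0]],
    [[0,0,12],[0,0,0]],
    [[0,0,2],[0,0,0]],
    [[0,0,0],[0,0,0]],
  ],
)

```text
clock: 29.9
tool_pos: [0.6408, 0.1643, 0.0359]
tcp_rot: [-3.142, -0.0, -0.058]
wrist_force: [0.1, -0.1, -0.2]
width: 0.0598
grip_force: 0.0
```

>>> step_arm(
  deltas=[
    [[0,0,0],[0,0,0]],
    [[0,0,0],[0,0,0]],
    [[0,0,0],[0,0,0]],
    [[0,0,0],[0,0,0]],
    [[0,0,0],[0,0,0]],
  ],
  gripper=5,
  grip_force=15,
)

```text
clock: 30.52
tool_pos: [0.6405, 0.1645, 0.0359]
tcp_rot: [-3.141, -0.0, -0.058]
wrist_force: [-0.4, 2.6, 0.1]
width: 0.0139
grip_force: 15.0
```

>>> step_arm(
  deltas=[
    [[0,-4,0],[0,0,0]],
    [[0,-8,0],[0,0,0]],
    [[0,-8,0],[0,0,0]],
    [[0,-8,0],[0,0,0]],
    [[0,-8,0],[0,0,0]],
    [[0,-5,0],[0,0,0]],
    [[0,-2,0],[0,0,0]],
    [[0,0,0],[0,0,0]],
    [[0,0,0],[0,0,0]],
  ],
)

```text
clock: 31.65
tool_pos: [0.6431, 0.2045, 0.0358]
tcp_rot: [3.138, 0.0, -0.059]
wrist_force: [-0.4, -6.5, 1.6]
width: 0.0142
grip_force: 15.0
```

>>> step_arm(
  deltas=[
    [[0,0,0],[0,0,0]],
    [[0,0,0],[0,0,0]],
    [[0,0,-15],[0,0,0]],
    [[0,0,-30],[0,0,0]],
    [[0,0,-35],[0,0,0]],
    [[0,0,-30],[0,0,0]],
    [[0,0,-12],[0,0,0]],
    [[0,0,0],[0,0,0]],
  ],
  gripper=56,
)

```text
clock: 32.65
tool_pos: [0.6433, 0.2077, 0.1587]
tcp_rot: [-3.141, -0.001, -0.057]
wrist_force: [-0.0, -0.2, -0.7]
width: 0.056
grip_force: 0.0
```

```bash
python3 -c "
from h import *
print('base',ray('top',(40+512.5/3,100+97/3),.025))
im={c:arm.read_camera(c) for c in('scene','top')}
S=near('scene','dimmer_tip',(134,334));T=near('top','dimmer_tip',(219,122)); print(S,T,tri({'scene':S,'top':T}))
S=near('scene','dimmer_base',(166,334));T=near('top','dimmer_base',(210,135)); print(S,T,tri({'scene':S,'top':T}))
# brass ball by colour in both
for c,(r0,c0) in {'scene':(133,335),'top':(218,120)}.items():
  h=cv2.cvtColor(im[c],cv2.COLOR_BGR2HSV)[r0-12:r0+12,c0-12:c0+12]; m=np.argwhere((h[...,0]>8)&(h[...,0]<25)&(h[...,1]>110))
  print(c,len(m),m.mean(0)+[r0-12,c0-12])
go(.44,.382,.17,-6)"
```

```text
base [0.47337206 0.37334919 0.025     ]Traceback (most recent call last):
  File "<string>", line 5, in <module>
    S=near('scene','dimmer_tip',(134,334));T=near('top','dimmer_tip',(219,122)); print(S,T,tri({'scene':S,'top':T}))
                                                                                           ~~~^^^^^^^^^^^^^^^^^^^^^
  File "h.py", line 22, in tri
    s=least_squares(f,[.5,0,.03]); return s.x,np.abs(s.fun).max()
    return func(*args, **kwargs)
    vector_fun = VectorFunction(
        fun_wrapped,
    ...<6 lines>...
        workers=workers
    )
    self._update_fun()
    ~~~~~~~~~~~~~~~~^^
    self.f = self.fun_wrapped(xp_copy(self.x))
             ~~~~~~~~~~~~~~~~^^^^^^^^^^^^^^^^^
    return np.atleast_1d(self.fun(x))
                         ~~~~~~~~^^^
    return self.f(x, *self.args, **self.kwargs)
           ~~~~~~^^^^^^^^^^^^^^^^^^^^^^^^^^^^^^
  File "h.py", line 21, in <lambda>
    f=lambda X: np.concatenate([np.array(proj(c,X))-p for c,p in pts.items()])
                                ~~~~~~~~~~~~~~~~~~~^~
TypeError: unsupported operand type(s) for -: 'float' and 'NoneType'
```

```bash
python3 -c "
from h import *
P={}
for c,(r0,c0) in {'scene':(133,335),'top':(218,120)}.items():
  h=cv2.cvtColor(cv2.imread(c+'0raw.png'),cv2.COLOR_BGR2HSV)[r0-12:r0+12,c0-12:c0+12]; m=np.argwhere((h[...,0]>8)&(h[...,0]<25)&(h[...,1]>110))
  P[c]=m.mean(0)+[r0-12,c0-12]; print(c,len(m),P[c],np.ptp(m,0))
print(tri(P))
go(.441,.380,.17,-6)"
```

```text
scene 31 [133.74193548 334.64516129] [6 5]
top 48 [218.   119.25] [6 7]
(array([0.44212477, 0.38260258, 0.1071169 ]), np.float64(0.3497588664911291))
turn(deg, tool) [0.06 0.14 2.71]
pos [0.642  0.2071 0.1563] shift mm [-218.  -150.9  -13.7] t 32.85 F [0.4 0.1 0.1]
```

>>> step_arm(
  deltas=[
    [[0,0,0],[0,0,3.7]],
    [[-14,-10,0],[0,0,0]],
    [[-29,-20,-2],[0,0,0]],
    [[-30,-21,-2],[0,0,0]],
    [[-30,-21,0],[0,0,0]],
    [[-30,-21,0],[0,0,0]],
    [[-30,-20,0],[0,0,0]],
    [[-27,-19,0],[0,0,0]],
    [[-16,-12,0],[0,0,0]],
    [[-8,-6,0],[0,0,0]],
  ],
)

```text
clock: 34.1
tool_pos: [0.4475, 0.3832, 0.1616]
tcp_rot: [3.141, 0.0, -0.12]
wrist_force: [0.7, 0.1, -1.3]
width: 0.0559
grip_force: 0.0
```

```bash
python3 -c "
from h import *
go(.442,.382,.088,-7)"
```

```text
turn(deg, tool) [0.01 0.03 0.13]
pos [0.4475 0.3832 0.1616] shift mm [-5.4  1.9 73.6] t 34.1 F [ 0.7  0.1 -1.3]
```

>>> step_arm(
  deltas=[
    [[-3,2,12],[0,0,0]],
    [[0,0,25],[0,0,0]],
    [[0,0,22],[0,0,0]],
    [[0,0,12],[0,0,0]],
    [[0,0,3],[0,0,0]],
    [[0,0,0],[0,0,0]],
  ],
)

```text
clock: 34.85
tool_pos: [0.4461, 0.3805, 0.088]
tcp_rot: [-3.141, -0.0, -0.123]
wrist_force: [-0.3, 0.2, 0.6]
width: 0.0561
grip_force: 0.0
```

>>> step_arm(
  deltas=[
    [[0,0,0],[0,0,0]],
    [[0,0,0],[0,0,0]],
    [[0,0,0],[0,0,0]],
    [[0,0,0],[0,0,0]],
  ],
  gripper=10,
  grip_force=6,
)

```text
clock: 35.35
tool_pos: [0.446, 0.382, 0.0882]
tcp_rot: [-3.139, -0.001, -0.122]
wrist_force: [-0.5, 2.9, -0.5]
width: 0.0255
grip_force: 6.0
```

>>> step_arm(
  deltas=[
    [[4,0,-1],[0,0,0]],
    [[7,0,-1.5],[0,0,0]],
    [[7,0,-1.2],[0,0,0]],
    [[6,0,-0.8],[0,0,0]],
    [[3,0,-0.3],[0,0,0]],
    [[0,0,0],[0,0,0]],
    [[0,0,0],[0,0,0]],
  ],
)

```text
clock: 36.22
tool_pos: [0.4745, 0.3787, 0.0932]
tcp_rot: [-3.138, -0.003, -0.122]
wrist_force: [0.3, 5.3, 1.8]
width: 0.0251
grip_force: 6.0
```

>>> step_arm(
  deltas=[
    [[0,0,0],[0,0,0]],
    [[0,0,0],[0,0,0]],
    [[0,0,-15],[0,0,0]],
    [[0,0,-30],[0,0,0]],
    [[0,0,-25],[0,0,0]],
    [[0,-20,-10],[0,0,0]],
    [[-20,-20,0],[0,0,0]],
    [[-40,-20,0],[0,0,0]],
    [[-20,0,0],[0,0,0]],
    [[0,0,0],[0,0,0]],
  ],
  gripper=56,
)

```text
clock: 37.48
tool_pos: [0.3993, 0.4461, 0.1731]
tcp_rot: [3.141, 0.0, -0.12]
wrist_force: [1.1, -1.3, -0.3]
width: 0.0559
grip_force: 0.0
```

```bash
python3 -c "
from h import *
im={c:arm.read_camera(c) for c in('scene','top')}
for c in im: cv2.imwrite(c+'6raw.png',im[c])
a=cv2.resize(im['scene'][110:190,290:390],(500,400),interpolation=cv2.INTER_CUBIC); b=cv2.resize(im['top'][180:240,100:145],(300,400),interpolation=cv2.INTER_CUBIC)
cv2.imwrite('pics/s6.png',np.hstack([a,b]))
go(.4715,.378,.2)"
```

```text
pos [0.402  0.4452 0.1731] shift mm [ 77.3  58.1 -26.7] t 37.58 F [ 0.3 -0.2  0.4]
```

View pics/s6.png

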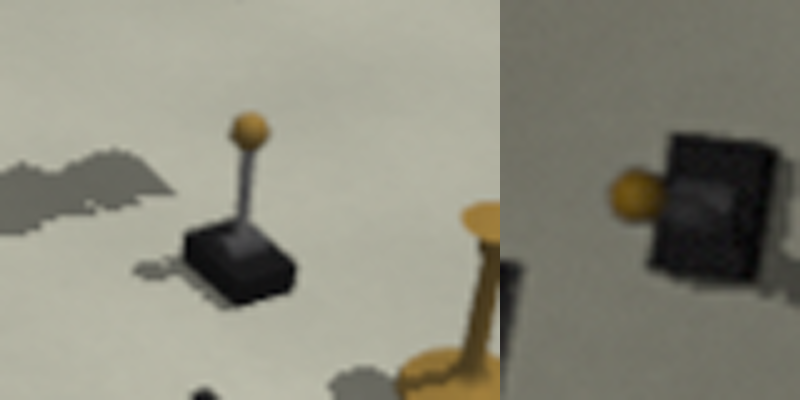

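The ball now appears above the block: crop (250,130) over block (240,262) in the scene, and (637,194) in the top view. I'm working out the lean numerically.

```bash
python3 -c "
from h import *
P={}
for c,(r0,c0) in {'scene':(110+26,290+50),'top':(180+29,100+20)}.items():
  h=cv2.cvtColor(cv2.imread(c+'6raw.png'),cv2.COLOR_BGR2HSV)[r0-9:r0+9,c0-9:c0+9]; m=np.argwhere((h[...,0]>8)&(h[...,0]<25)&(h[...,1]>110))
  P[c]=m.mean(0)+[r0-9,c0-9]; print(c,len(m),P[c])
print(tri(P))
q=[ray('top',(180+y/6.667-.5,100+(x-500)/6.667-.5),.025)[:2] for x,y in((672,133),(775,145),(755,283),(648,268))]
q=np.array(q);print(q.round(4),q.mean(0), np.degrees(np.arctan2(*(q[0]-q[3])[::-1])))
print(proj('top',(*q.mean(0),.112)),proj('scene',(*q.mean(0),.112)))
go(.4860,.0155,.15,-3.3)"
```

```text
scene 34 [135.88235294 339.5       ]
top 50 [209.02 120.38]
(array([0.46909217, 0.3793269 , 0.11292596]), np.float64(0.20008990831792062))
[[0.5107 0.399 ]
 [0.5052 0.3478]
 [0.4373 0.3533]
 [0.4441 0.406 ]] [0.47431594 0.37653889] -6.069486701136575
(np.float64(207.4558793206682), np.float64(121.69009928645329)) (np.float64(136.97088940256498), np.float64(340.05913609275075))
turn(deg, tool) [ 0.03 -0.1  -3.81]
pos [0.402  0.4452 0.1731] shift mm [108.6 424.1  23.1] t 37.58 F [ 0.3 -0.2  0.4]
```

>>> step_arm(
  deltas=[
    [[0,10,0],[0,0,-3.8]],
    [[8,30,0],[0,0,0]],
    [[11,42,0],[0,0,0]],
    [[11,42,0],[0,0,0]],
    [[11,42,0],[0,0,0]],
    [[11,42,0],[0,0,0]],
    [[11,42,0],[0,0,0]],
    [[11,42,0],[0,0,0]],
    [[11,42,0],[0,0,0]],
    [[10,38,0],[0,0,0]],
  ],
)

```text
clock: 38.83
tool_pos: [0.4748, 0.066, 0.173]
tcp_rot: [3.141, -0.001, -0.06]
wrist_force: [0.1, -0.7, 0.3]
width: 0.0561
grip_force: 0.0
```

>>> step_arm(
  deltas=[
    [[9,30,0],[0,0,0]],
    [[5,15,0],[0,0,0]],
    [[1,7,0],[0,0,0]],
    [[0,0,0],[0,0,0]],
    [[0,0,0],[0,0,0]],
  ],
)

```text
clock: 39.45
tool_pos: [0.4856, 0.0184, 0.1726]
tcp_rot: [-3.141, 0.0, -0.054]
wrist_force: [0.0, -0.2, 0.4]
width: 0.0559
grip_force: 0.0
```

```bash
python3 -c "
from h import *
im={c:arm.read_camera(c) for c in('scene','top')}
for c in im: cv2.imwrite(c+'7raw.png',im[c])
cv2.imwrite('pics/s7.png',np.hstack([cv2.resize(im['scene'][150:250,215:340],(450,360),interpolation=cv2.INTER_CUBIC),cv2.resize(im['top'][110:220,185:285],(328,360),interpolation=cv2.INTER_CUBIC)]))
for c in im: print(c,'tl',locate(c,'tealight',(.576,.01),.036),'gl',locate(c,'globe',(.638,.046),.036),'jar',locate(c,'jar',(.634,-.033),.036))
go(.4860,.0155,.059,-3.3)"
```

```text
scene tl (array([0.57073076, 0.01229297]), 177, 221.7890625) gl (array([0.63541093, 0.0435678 ]), 177, 195.0625) jar (array([ 0.63180957, -0.03378214]), 269, 262.6640625)
top tl None gl None jar None
turn(deg, tool) [-0.   -0.    0.13]
pos [0.4858 0.0174 0.1726] shift mm [  0.3   1.9 113.6] t 39.85 F [-0.9 -0.9 -0.8]
```

View pics/s7.png

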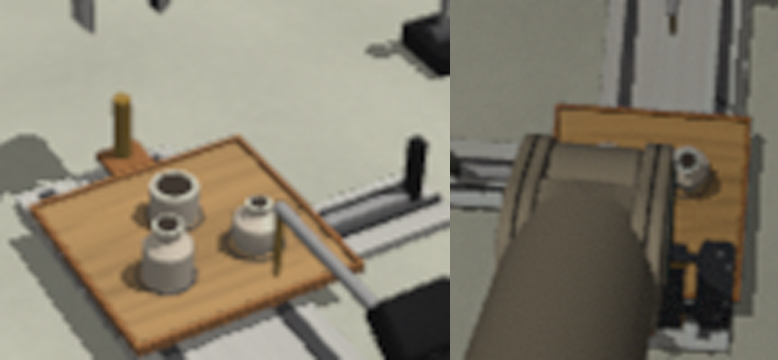

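>>> step_arm(
  deltas=[
    [[0,2,15],[0,0,0]],
    [[0,0,30],[0,0,0]],
    [[0,0,30],[0,0,0]],
    [[0,0,25],[0,0,0]],
    [[0,0,11],[0,0,0]],
    [[0,0,3],[0,0,0]],
    [[0,0,0],[0,0,0]],
  ],
)

```text
clock: 40.72
tool_pos: [0.4862, 0.0152, 0.0591]
tcp_rot: [-3.142, -0.001, -0.056]
wrist_force: [0.2, -0.5, -0.0]
width: 0.0561
grip_force: 0.0
```

>>> step_arm(
  deltas=[
    [[0,0,0],[0,0,0]],
    [[0,0,0],[0,0,0]],
    [[0,0,0],[0,0,0]],
    [[0,0,0],[0,0,0]],
    [[0,0,0],[0,0,0]],
  ],
  gripper=5,
  grip_force=20,
)

```text
clock: 41.35
tool_pos: [0.4858, 0.0154, 0.0587]
tcp_rot: [-3.141, -0.0, -0.056]
wrist_force: [-0.1, 0.7, 1.3]
width: 0.0153
grip_force: 20.0
```

```bash
python3 -c "
from h import *
for f in ('scene0raw.png','scene7raw.png','top0raw.png','top7raw.png'):
  im=cv2.imread(f); c=f[:-8]; r0,c0=(218,291) if c=='scene' else (117,253)
  h=cv2.cvtColor(im,cv2.COLOR_BGR2HSV)
  m=(h[...,0]>8)&(h[...,0]<28)&(h[...,1]>70)
  sub=m[r0-12:r0+14,c0-6:c0+7]
  print(f); print('\n'.join('%d '%(r0-12+i)+''.join('#' if v else '.' for v in row) for i,row in enumerate(sub))) if '7' in f else None
print(ray('scene',(226.3,291.5),.116),ray('top',(119,253),.116),tri({'scene':(226.3,291.5),'top':(119,253)}))
go(.4860,.0155,.059,-3.3)"
```

```text
scene0raw.png
scene7raw.png
206 ..........###
207 ...........##
208 ............#
209 .............
210 .......#.....
211 .......#.....
212 .......###...
213 .......####..
214 ......######.
215 ......######.
216 ......#######
217 ......#######
218 ......#######
219 ......#######
220 ....#########
221 #############
222 #############
223 #############
224 #############
225 #############
226 #############
227 #############
228 #############
229 #############
230 #############
231 #############
top0raw.png
top7raw.png
105 .............
106 .............
107 .............
108 .............
109 .............
110 .............
111 .............
112 .............
113 .............
114 .............
115 .............
116 .....##......
117 .....#.......
118 .....#.......
119 .............
120 .............
121 .............
122 .............
123 .............
124 .............
125 .............
126 .............
127 .............
128 .............
129 .............
130 .............
[ 0.75100841 -0.01759321  0.116     ] [ 0.75756754 -0.01890987  0.116     ] (array([ 0.75528276, -0.01999568,  0.12057604]), np.float64(0.3202426097666091))
turn(deg, tool) [-0.01 -0.01  0.11]
pos [0.4858 0.0154 0.0587] shift mm [ 0.2 -0.1 -0.3] t 41.35 F [-0.1  0.7  1.3]
```

```bash
python3 -c "
from h import *
a=cv2.imread('scene7raw.png')[195:235,275:310];b=cv2.imread('top7raw.png')[100:130,240:267]
cv2.imwrite('pics/tip.png',np.hstack([cv2.resize(a,(350,400),interpolation=cv2.INTER_CUBIC),cv2.resize(b,(360,400),interpolation=cv2.INTER_CUBIC)]))"
```

```text
(no output)
```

View pics/tip.png

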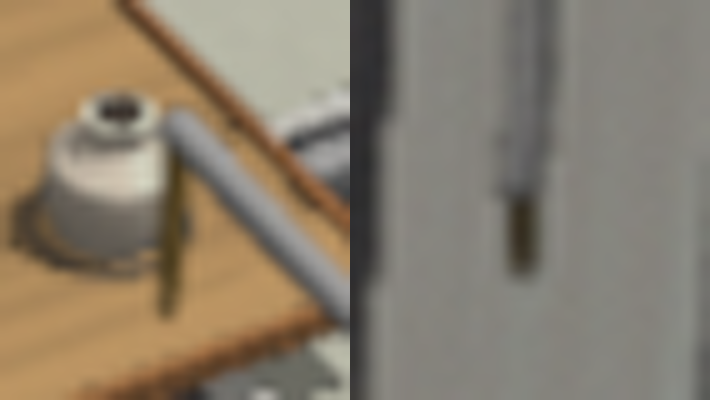

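```bash
python3 -c "
from h import *
print(ray('scene',(226,291.1),.116),ray('top',(120.1,252.25),.116),tri({'scene':(226,291.1),'top':(120.1,252.25)}))"
```

```text
[ 0.74955867 -0.01778537  0.116     ] [ 0.7539158  -0.01658706  0.116     ] (array([ 0.75206554, -0.0182674 ,  0.1184319 ]), np.float64(0.5170797736203951))
```

>>> step_arm(
  deltas=[
    [[5,0.5,0],[0,0,0]],
    [[10,1,0],[0,0,0]],
    [[16,1.5,0],[0,0,0]],
    [[20,2,0],[0,0,0]],
    [[20,2,0],[0,0,0]],
    [[20,2,0],[0,0,0]],
    [[20,2,0],[0,0,0]],
    [[20,2,0],[0,0,0]],
    [[16,2,0],[0,0,0]],
    [[10,1,0],[0,0,0]],
  ],
)

```text
clock: 42.6
tool_pos: [0.6429, -0.0095, 0.0587]
tcp_rot: [-3.141, -0.001, -0.056]
wrist_force: [-1.7, 1.6, 4.7]
width: 0.0156
grip_force: 20.0
```

>>> step_arm(
  deltas=[
    [[8,0.5,0],[0,0,0]],
    [[6,0.5,0],[0,0,0]],
    [[4,0,0],[0,0,0]],
    [[3,0,0],[0,0,0]],
    [[0,0,0],[0,0,0]],
    [[0,0,0],[0,0,0]],
    [[0,0,0],[0,0,0]],
  ],
)

```text
clock: 43.48
tool_pos: [0.6631, -0.0117, 0.0587]
tcp_rot: [3.142, -0.001, -0.056]
wrist_force: [1.7, 0.2, 1.2]
width: 0.0157
grip_force: 20.0
```

```bash
python3 -c "
from h import *
go(.4858+.178,.0154-.0275,.059)
im={c:arm.read_camera(c) for c in('scene','top')}
for c in im: cv2.imwrite(c+'8raw.png',im[c])
for c in im: print(c,'tl',locate(c,'tealight',(.754,-.0175),.036))
a=cv2.resize(im['scene'][185:275,240:340],(400,360),interpolation=cv2.INTER_CUBIC);b=cv2.resize(im['top'][90:180,205:305],(400,360),interpolation=cv2.INTER_CUBIC)
cv2.imwrite('pics/s8.png',np.hstack([a,b]))"
```

```text
pos [ 0.6631 -0.0117  0.0587] shift mm [ 0.7  0.3 -0.3] t 43.48 F [1.7 0.2 1.2]
scene tl (array([ 0.7510797 , -0.01750802]), 215, 281.390625)
top tl None
```

View pics/s8.png

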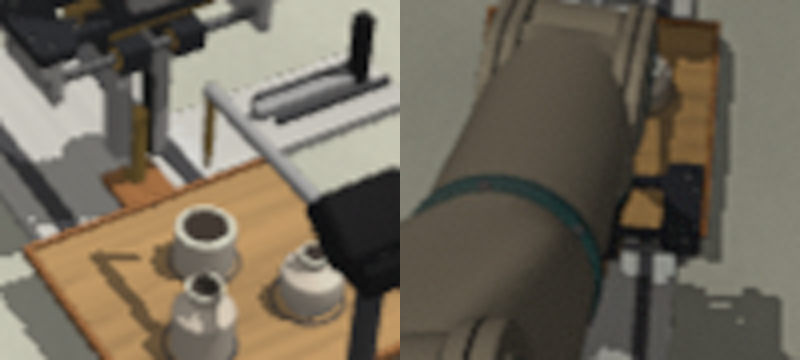

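The tray is in. In the scene crop the pointer tip is at (208,162) and the tealight's rim centre at (205,222); I compare them geometrically.

```bash
python3 -c "
from h import *
t=ray('scene',(226,291.1),.116)
print('tip',t,proj('scene',(t[0],t[1],.068)), 'rim', ray('scene',(185+222/4-.5,240+205/4-.5),.068))
im=cv2.imread('scene8raw.png'); g=im[228:258,278:306]; hs=cv2.cvtColor(g,cv2.COLOR_BGR2HSV); m=np.argwhere((hs[...,1]<60)&(hs[...,2]>0)); print(m.min(0)+[228,278],m.max(0)+[228,278],m.mean(0)+[228,278])
print('sil',sil('scene','tealight',.754,-.0175,.036))
for c in ('scene',):
  arm.read_camera(c)
  for k in range(3): print(locate(c,'tealight',(.754,-.0175),.036),[ (np.array(d['point']).round(1),round(d['conf'],2)) for d in arm.pinpoint(c,'pointer_tip')[:1]],[ (np.array(d['point']).round(1)) for d in arm.pinpoint(c,'tealight')[:1]])
print('expected pix: tip',proj('scene',(.754,-.0175,.116)),'tealight',proj('scene',(.754,-.0175,.036)))
"
```

```text
tip [ 0.74955867 -0.01778537  0.116     ] (np.float64(239.96371446727727), np.float64(290.3558837766188)) rim [ 0.75020841 -0.0170081   0.068     ]
[228 281] [257 298] [245.37671233 290.21575342]
sil (array([245.47305051, 291.20556504]), 281.390625)
(array([ 0.75106313, -0.01735208]), 213, 281.390625) [(array([229.5, 291.5]), 0.9)] []
(array([ 0.75106313, -0.01735208]), 213, 281.390625) [(array([229.5, 291.5]), 0.9)] []
(array([ 0.75106313, -0.01735208]), 213, 281.390625) [(array([229.5, 291.5]), 0.9)] []
expected pix: tip (np.float64(226.96415246671828), np.float64(292.2285070178964)) tealight (np.float64(249.8683917564778), np.float64(290.9588698517253))
```

>>> step_arm(
  deltas=[
    [[0,0,0],[0,0,0]],
    [[0,0,0],[0,0,0]],
    [[0,0,0],[0,0,0]],
    [[0,0,0],[0,0,0]],
    [[0,0,0],[0,0,0]],
    [[0,0,0],[0,0,0]],
    [[0,0,0],[0,0,0]],
    [[0,0,0],[0,0,0]],
    [[0,0,0],[0,0,0]],
    [[0,0,0],[0,0,0]],
  ],
)

```text
clock: 45.42
tool_pos: [0.6625, -0.0117, 0.0587]
tcp_rot: [3.142, -0.0, -0.056]
wrist_force: [1.1, 1.0, 4.1]
width: 0.0157
grip_force: 20.0
```

```bash
python3 -c "
from h import *
arm.read_camera('scene')
print(locate('scene','globe',(.816,.02),.036),locate('scene','jar',(.812,-.06),.036))
go(.6631,-.0117,.059)"
```

```text
(array([0.81538774, 0.01699576]), 227, 243.2890625) (array([ 0.80919005, -0.06124319]), 323, 325.6875)
pos [ 0.6625 -0.0117  0.0587] shift mm [ 0.6 -0.  -0.3] t 45.58 F [1.1 0.9 3.3]
```

>>> step_arm(
  deltas=[
    [[-4,2.5,0],[0,0,0]],
    [[-8,5.5,0],[0,0,0]],
    [[-12,8,0],[0,0,0]],
    [[-14,9,0],[0,0,0]],
    [[-11,7,0],[0,0,0]],
    [[-7,5,0],[0,0,0]],
    [[-4,2.5,0],[0,0,0]],
    [[-1.2,1,0],[0,0,0]],
    [[0,0,0],[0,0,0]],
    [[0,0,0],[0,0,0]],
  ],
)

```text
clock: 46.82
tool_pos: [0.599, -0.0488, 0.0586]
tcp_rot: [3.141, 0.001, -0.056]
wrist_force: [-0.6, 0.7, 5.6]
width: 0.0153
grip_force: 20.0
```

```bash
python3 -c "
from h import *
go(.6631-.0636,-.0117-.037,.059)
im=arm.read_camera('scene'); cv2.imwrite('scene9raw.png',im)
print(locate('scene','globe',(.752,-.0175),.036),locate('scene','jar',(.747,-.097),.036),locate('scene','tealight',(.689,-.055),.036))
cv2.imwrite('pics/s9.png',cv2.resize(im[185:275,240:340],(660,594),interpolation=cv2.INTER_CUBIC))"
```

```text
pos [ 0.599  -0.0488  0.0586] shift mm [ 0.5 -0.1 -0.4] t 46.83 F [-0.6  0.7  5.6]
(array([ 0.75134053, -0.01820295]), 233, 230.6171875) (array([ 0.74697201, -0.098999  ]), 295, 310.078125) (array([ 0.6854773, -0.0540649]), 222, 265.8125)
```

View pics/s9.png

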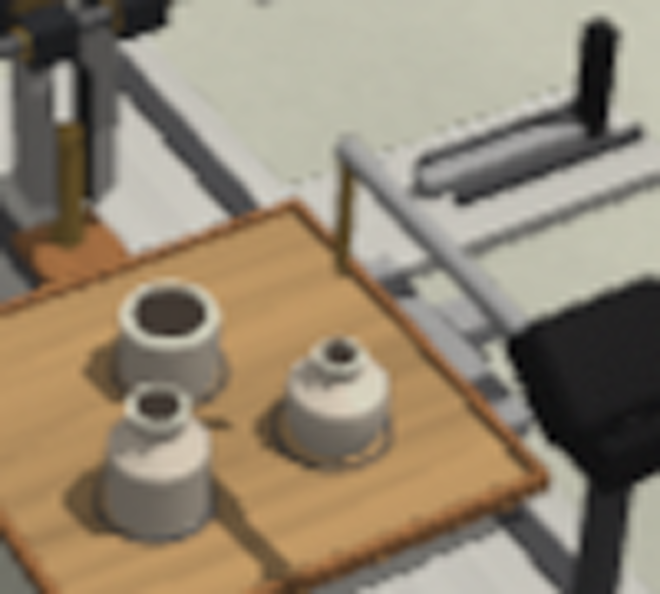

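>>> step_arm(
  deltas=[
    [[0,0,0],[0,0,0]],
    [[0,0,0],[0,0,0]],
    [[0,0,0],[0,0,0]],
    [[0,0,0],[0,0,0]],
    [[0,0,0],[0,0,0]],
    [[0,0,0],[0,0,0]],
    [[0,0,0],[0,0,0]],
    [[0,0,0],[0,0,0]],
    [[0,0,0],[0,0,0]],
    [[0,0,0],[0,0,0]],
  ],
)

```text
clock: 48.28
tool_pos: [0.599, -0.0488, 0.0586]
tcp_rot: [3.141, 0.001, -0.056]
wrist_force: [0.7, 0.4, 5.4]
width: 0.0155
grip_force: 20.0
```

>>> step_arm(
  deltas=[
    [[0,0,0],[0,0,0]],
    [[0,-4,0],[0,0,0]],
    [[-0.5,-9,0],[0,0,0]],
    [[-0.5,-14,0],[0,0,0]],
    [[0,-17,0],[0,0,0]],
    [[0,-15,0],[0,0,0]],
    [[0,-11,0],[0,0,0]],
    [[0,-6.5,0],[0,0,0]],
    [[0,-3,0],[0,0,0]],
    [[0,-1,0],[0,0,0]],
  ],
)

```text
clock: 49.52
tool_pos: [0.6026, 0.0315, 0.0587]
tcp_rot: [3.141, -0.0, -0.056]
wrist_force: [1.1, -2.0, 4.6]
width: 0.0156
grip_force: 20.0
```

>>> step_arm(
  deltas=[
    [[0,0,0],[0,0,0]],
    [[0,0,0],[0,0,0]],
    [[0,0,0],[0,0,0]],
  ],
)

```text
clock: 49.9
tool_pos: [0.6026, 0.0315, 0.0586]
tcp_rot: [-3.142, 0.0, -0.056]
wrist_force: [1.6, -1.0, 4.4]
width: 0.0155
grip_force: 20.0
```

```bash
python3 -c "
from h import *
go(.599+.003,-.0488+.080,.059)
im=arm.read_camera('scene'); cv2.imwrite('scene10raw.png',im)
print(locate('scene','globe',(.756,.062),.036),locate('scene','jar',(.751,-.0175),.036),locate('scene','tealight',(.689,.026),.036),arm.find_in('scene','jar')[:1])"
```

```text
pos [0.6026 0.0315 0.0586] shift mm [-0.6  0.4 -0.4] t 49.9 F [ 1.6 -1.   4.4]
(array([0.75167151, 0.06104441]), 130, 221.4609375) (array([ 0.75111477, -0.01942656]), 303, 296.3671875) (array([0.69142614, 0.02350328]), 184, 251.3671875) [{'box': [247.0, 193.6, 102.1, 81.6], 'conf': 0.71}]
```

>>> step_arm(
  deltas=[
    [[0,0,0],[0,0,0]],
    [[0,0,0],[0,0,0]],
    [[0,0,0],[0,0,0]],
    [[0,0,0],[0,0,0]],
    [[0,0,0],[0,0,0]],
    [[0,0,0],[0,0,0]],
    [[0,0,0],[0,0,0]],
    [[0,0,0],[0,0,0]],
    [[0,0,0],[0,0,0]],
    [[0,0,0],[0,0,0]],
  ],
)

```text
clock: 51.4
tool_pos: [0.6026, 0.0317, 0.0586]
tcp_rot: [3.142, 0.0, -0.056]
wrist_force: [-0.3, -0.8, 3.7]
width: 0.0157
grip_force: 20.0
```

>>> step_arm(
  deltas=[
    [[-5,0,0],[0,0,0]],
    [[-10,1,0],[0,0,0]],
    [[-14,2,0],[0,0,0]],
    [[-16,4,0],[0,0,0]],
    [[-16,5,0],[0,0,0]],
    [[-16,5,0],[0,0,0]],
    [[-14,4,0],[0,0,0]],
    [[-11,2,0],[0,0,0]],
    [[-7,1,0],[0,0,0]],
    [[-4,0,0],[0,0,0]],
  ],
)

```text
clock: 52.65
tool_pos: [0.4881, 0.0144, 0.0586]
tcp_rot: [-3.141, 0.0, -0.056]
wrist_force: [1.2, 1.8, 3.0]
width: 0.0153
grip_force: 20.0
```

>>> step_arm(
  deltas=[
    [[-3,0,0],[0,0,0]],
    [[-3,0,0],[0,0,0]],
    [[-3,0,0],[0,0,0]],
    [[-3,0,0],[0,0,0]],
    [[-3,0,0],[0,0,0]],
    [[0,0,0],[0,0,0]],
  ],
)

```text
clock: 53.4
tool_pos: [0.4728, 0.0149, 0.0586]
tcp_rot: [3.142, 0.001, -0.056]
wrist_force: [0.6, 1.1, 4.6]
width: 0.0154
grip_force: 20.0
```

>>> step_arm(
  deltas=[
    [[-2.5,0,0],[0,0,0]],
    [[-2.5,0,0],[0,0,0]],
    [[-2,0,0],[0,0,0]],
    [[-2,0,0],[0,0,0]],
    [[0,0,0],[0,0,0]],
    [[0,0,0],[0,0,0]],
  ],
)

```text
clock: 54.15
tool_pos: [0.472, 0.0149, 0.059]
tcp_rot: [3.141, -0.014, -0.056]
wrist_force: [13.1, 0.7, -10.0]
width: 0.0153
grip_force: 20.0
```

>>> step_arm(
  deltas=[
    [[4,0,0],[0,0,0]],
    [[3,0,0],[0,0,0]],
    [[0,0,0],[0,0,0]],
    [[0,0,0],[0,0,0]],
  ],
)

```text
clock: 54.65
tool_pos: [0.4719, 0.015, 0.0588]
tcp_rot: [3.142, -0.001, -0.056]
wrist_force: [2.2, 1.6, 5.2]
width: 0.0154
grip_force: 20.0
```

>>> step_arm(
  deltas=[
    [[0,0,0],[0,0,0]],
    [[0,0,0],[0,0,0]],
    [[0,0,0],[0,0,0]],
    [[0,0,-10],[0,0,0]],
    [[0,0,-30],[0,0,0]],
    [[0,0,-35],[0,0,0]],
    [[0,0,-20],[0,0,0]],
    [[0,0,-5],[0,0,0]],
  ],
  gripper=56,
)

```text
clock: 55.65
tool_pos: [0.4722, 0.015, 0.1602]
tcp_rot: [-3.141, -0.003, -0.056]
wrist_force: [-0.1, 0.5, 0.2]
width: 0.0559
grip_force: 0.0
```

```bash
python3 -c "
from h import *
im={c:arm.read_camera(c) for c in('scene','top')}
go(.6431,.2045,.15,-3.3)"
```

```text
turn(deg, tool) [-0.01 -0.04  0.11]
pos [0.4715 0.0151 0.159 ] shift mm [ 160.4 -199.     9. ] t 55.75 F [ 1.1  0.1 -0.1]
```

>>> step_arm(
  deltas=[
    [[8,-12,0],[0,0,0]],
    [[18,-24,0],[0,0,0]],
    [[23,-28,0],[0,0,0]],
    [[23,-28,0],[0,0,0]],
    [[23,-28,0],[0,0,0]],
    [[23,-28,0],[0,0,0]],
    [[20,-25,0],[0,0,0]],
    [[14,-16,0],[0,0,0]],
    [[7,-8,0],[0,0,0]],
    [[1.5,-2,0],[0,0,0]],
  ],
)

```text
clock: 57.0
tool_pos: [0.6425, 0.2052, 0.1575]
tcp_rot: [3.141, 0.001, -0.055]
wrist_force: [-0.2, -1.0, -0.4]
width: 0.0559
grip_force: 0.0
```

>>> step_arm(
  deltas=[
    [[0,0,15],[0,0,0]],
    [[0,0,30],[0,0,0]],
    [[0,0,30],[0,0,0]],
    [[0,0,25],[0,0,0]],
    [[0,0,14],[0,0,0]],
    [[0,0,5],[0,0,0]],
    [[0,0,3],[0,0,0]],
    [[0,0,0],[0,0,0]],
  ],
)

```text
clock: 58.0
tool_pos: [0.6433, 0.2048, 0.0373]
tcp_rot: [-3.141, -0.001, -0.056]
wrist_force: [-0.2, 0.3, 0.2]
width: 0.0559
grip_force: 0.0
```

>>> step_arm(
  deltas=[
    [[0,0,0],[0,0,0]],
    [[0,0,0],[0,0,0]],
    [[0,0,0],[0,0,0]],
    [[0,0,0],[0,0,0]],
    [[0,0,0],[0,0,0]],
  ],
  gripper=5,
  grip_force=15,
)

```text
clock: 58.62
tool_pos: [0.6428, 0.2044, 0.0367]
tcp_rot: [3.141, 0.0, -0.056]
wrist_force: [-0.3, -0.6, 0.7]
width: 0.0144
grip_force: 15.0
```

>>> step_arm(
  deltas=[
    [[0,4,0],[0,0,0]],
    [[0,8,0],[0,0,0]],
    [[0,8,0],[0,0,0]],
    [[0,8,0],[0,0,0]],
    [[0,7,0],[0,0,0]],
    [[0,5,0],[0,0,0]],
    [[0,3,0],[0,0,0]],
    [[0,1.5,0],[0,0,0]],
    [[0,0,0],[0,0,0]],
    [[0,0,0],[0,0,0]],
  ],
)

```text
clock: 59.88
tool_pos: [0.6403, 0.1645, 0.0367]
tcp_rot: [-3.137, -0.0, -0.053]
wrist_force: [-1.1, 7.5, -0.1]
width: 0.0139
grip_force: 15.0
```

>>> step_arm(
  deltas=[
    [[0,0,0],[0,0,0]],
    [[0,0,0],[0,0,0]],
    [[0,0,0],[0,0,0]],
    [[0,0,-15],[0,0,0]],
    [[0,0,-30],[0,0,0]],
    [[0,0,-35],[0,0,0]],
    [[0,0,-30],[0,0,0]],
    [[-10,-20,-10],[0,0,0]],
    [[-30,-30,0],[0,0,0]],
    [[-30,-20,0],[0,0,0]],
  ],
  gripper=56,
)

```text
clock: 61.12
tool_pos: [0.572, 0.2375, 0.1562]
tcp_rot: [-3.14, 0.002, -0.053]
wrist_force: [0.6, 0.4, -0.0]
width: 0.0557
grip_force: 0.0
```

>>> step_arm(
  deltas=[
    [[-30,-30,0],[0,0,0]],
    [[-30,-25,0],[0,0,0]],
    [[-20,-10,0],[0,0,0]],
    [[0,0,0],[0,0,0]],
    [[0,0,0],[0,0,0]],
  ],
)

```text
clock: 61.75
tool_pos: [0.4994, 0.3022, 0.1568]
tcp_rot: [3.141, -0.001, -0.058]
wrist_force: [0.0, 0.0, 0.2]
width: 0.056
grip_force: 0.0
```

```bash
python3 -c "
from h import *
im={c:arm.read_camera(c) for c in('scene','top')}
a=cv2.resize(im['scene'][115:250,215:370],(413,360),interpolation=cv2.INTER_CUBIC);b=cv2.resize(im['top'][130:240,110:285],(380,239),interpolation=cv2.INTER_CUBIC)
o=np.zeros((360,793,3),np.uint8);o[:,:413]=a;o[:239,413:]=b;cv2.imwrite('pics/s11.png',o)
for c in im: print(c,'tl',locate(c,'tealight',(.563,.01),.036),'gl',locate(c,'globe',(.624,.046),.036),'jar',locate(c,'jar',(.620,-.033),.036))
print(arm.get_obs()['tool_pos'],[ray('top',d['point'],.1) for d in arm.pinpoint('top','dimmer_tip')[:2]])"
```

```text
scene tl (array([0.5570135 , 0.01017333]), 163, 218.1484375) gl (array([0.62537973, 0.04570436]), 132, 192.1015625) jar (array([ 0.61876973, -0.03434435]), 256, 259.109375)
top tl (array([0.56521341, 0.00690519]), 118, 147.015625) gl None jar (array([ 0.62429513, -0.03510169]), 121, 141.96875)
[0.49848985 0.30307046 0.15659119] [array([0.64305017, 0.38287795, 0.1       ]), array([0.46905064, 0.38295622, 0.1       ])]
```

View pics/s11.png

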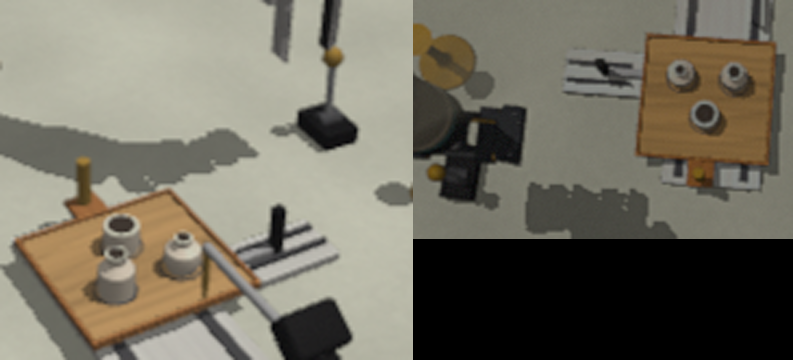

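The final picture shows the tray back, the lock grip at its inner end (278,230), the lever upright (335,90), and all three ornaments standing on their marks. The gripper touches nothing, so I'm handing the job in.

```bash
python3 -c "
from h import *
print(arm.sign_off())"
```

```text
the job is handed in; nothing more can be done
None
```

I handed the job in at about 62 s, with no verdict returned: the tealight, globe and jar (no taper was there) each rested under the pointer in that order, within about 2 mm by camera, and in the last picture the tray was back, the lock in, the lever upright and all three still on their marks.

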